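# Tip the corkscrews into the flap cell of the opener drawer

### The arm

A 7-joint arm with a two-finger parallel gripper is mounted at the origin on the work surface. World frame = base frame: x ahead of the robot, y to its left, z up, the work surface at z = 0. Lengths are in m, angles in rad, forces in N, time in s.
With the tool pointing down it reaches from about 0.4 to 0.875 m from the base axis. Payload 19.3 kg.
Tool frame: the origin (TCP) lies on the centre line of the jaws, within the pads' length; the fingertips stand 14 mm ahead of it and the grasp point (between the pads) lies 5 mm behind it; z points along the fingers, y is the line along which they close (so a half turn about z gives the same grasp; the last joint's range is limited). The gripper opens to 85 mm and grips with 20 to 120 N. Pads are 22 mm wide; open, the fingers measure 114 mm over their backs; the gripper's body (76 mm by 85 mm) begins 54 mm behind the grasp point. The pads swing forward as they close: fully open they stand 13 mm farther back than shut.
Start: joints at [-1.385, 0.521, -0.036, 1.599, 0.021, 1.021, -0.113], TCP at [0.158, 0.605, 0.206] pointing down, gripper open.
Joint ranges: [-2.91, 2.91], [-0.3, 2.13], [-1.5, 1.42], [0.17, 2.43], [-1.26, 4.41], [0.16, 1.93], [-2.52, 2.52]. Speed limits (rad/s): [1.89, 1.89, 2.39, 2.39, 3.01, 3.01, 3.01].

### API

Orientations are given as [roll, pitch, yaw] about the fixed x, y, z axes, in that order (R = Rz(yaw) Ry(pitch) Rx(roll)).
In Python, from workcell import bot, grab_frame, regions_of gives the robot as it stands. The module is installed in compiled form; this text tells all that it offers.
- The arm moves only by the tool play_rows, never from a script. Its argument "plan" is a list of rows, each a list of 3 entries, a list of its own where there are three numbers: the shift along the tool's x, y, z in units of 2.5 cm (1.0 is 2.5 cm), then the turn, a rotation vector about the tool's x, y, z in units of 0.15 rad (1.0 is 0.15 rad), then the closure, from -1 (fully open) to 1 (shut). In form: [[[tx, ty, tz], [rx, ry, rz], jaw], ...]. A call has 1 to 20 rows; each row shifts and turns the commanded pose from where the row before left it, along the tool's axes as they then stand; what a row does not reach is not made up. A row lasts 1/8 s, in which the tool goes at most 62.5 mm and 10.7 degrees, less where a joint would pass 70% of its speed; a pose out of reach is approached as far as the arm can. A call with a number of a shift or a turn outside -1 to 1 is refused whole. A call with a gripper value outside its range is refused whole. The fingers move at their own pace and stop on an object; "newtons" is the grip in N (left out, the last holds). Time passes only in rows, so rows that do not move let the fingers close. It gives the time, the measured TCP pose, the force, the opening and the grip force at its end, in the units of the state.
- bot.observe(): the state, without advancing time (a new reading comes with each control period).
- grab_frame(name): name is "scene" or "top" or "wrist"; returns a dict with "pixels" (384x512x3 uint8, red, green, blue), "depth" (384x512 float32, m along the optical axis (not along the pixel's ray), 0 where there is no reading), "camera_matrix" (3x3 intrinsics, pixels), "R" (3x3) and "t" (3): a world point X has camera coordinates R X + t. Camera axes: x right, y down, z forward; pixel columns grow to the right and rows downward; lengths in m; the calibration is good to about 2 mm. The wrist camera is an equidistant fisheye: a pixel r from the principal point sees the ray r / f radians off the axis. A picture is of the moment at which its call begins.
- bot.job_done(): hands the job in; it is judged then, once.
Trained networks look in the newest picture that a camera, given by its name, has taken for a name from the list of things; names that differ only in an ending like _2 or _b are one class to them, and where a whole thing is asked for, a point or a joint stands for the part that bears it (a point fixed in the world has none). Each returns a list of dicts, best first, with "p" (0 to 1); they miss things now and then, are a little off and sometimes report something else, mostly with a low value. They report only what shows in the picture. A call takes as long as a camera call. They do not tell look-alikes from the thing itself.
- regions_of(thing, camera): "mask" (384x512 bool, what is visible of it) and "box" ([left, top, right, bottom] in pixels, round what is visible of it).
The state is a dict: "clock": time; "qpos": joint angles; "qd": joint speeds; "joint_efforts": joint torques, N m; "position": TCP position; "tool_rot": TCP orientation; "force": force on the tool from outside, world axes, zero at the start; "moment": the same for the moment, N m; "grip_width": finger opening in m; "finger_force": force on a finger pad.
Only numpy, scipy, OpenCV 4.12 (cv2) and the standard library are available. Lean on these libraries where they do the work, as an engineer would, in place of code of your own. Each camera call takes 0.05 s, during which the arm holds its last target. There are 200 camera calls.

### The job

Lift the drawer's hinged plywood flap so that it stands up, then pick the little tray up by its handle and tip it, with its open front edge low over that cell, so that the three corkscrews lying in it all slide off into the cell; do not touch the corkscrews with the fingers. Set the empty tray back down flat on its cork mat, then close the flap fully over the corkscrews. Leave all the other openers and the crock where they are.

Things in the scene. Friction and masses are not known exactly. Their poses are not given: they have to be found in the camera images.
- drawer: Shallow fixed wooden drawer on the table, 370 (x) x 300 (y) x 85 mm high, walls and floor 8 mm. Origin: centre of underside; x roughly away from the robot, y left, z up. 8 mm plywood dividers of full height across at x -75 and +80 mm and lengthwise at y +34 mm make six cells; the middle right one is empty and has the flap. Far end: green board 110 mm high at x 185 to 199 mm, its pull to x 221.
- cell (a point): Centre of the inner floor of the flap cell: drawer x +2.5, y -56, z +8 mm; axes as the drawer's. The cell is 147 (x) x 172 (y) mm inside and 77 mm deep from floor to rim.
- flap (a joint): Angle of the plywood flap (rad): 0 = closed, lying on the rim; grows as its near (-x) edge swings up and away from the robot; 1.57 = upright; stops at 1.75. It starts at 0 to 0.4. A stiff hinge (about 0.15 N m of friction) keeps it at any angle where it is left.
- flap_hinge (a point): Middle of the flap's hinge axis, which runs along the drawer's y: drawer x +80, y -56, z +90 mm; axes as the drawer's. The flap panel is 7 mm thick (centred on the axis), 178 mm wide along y, and reaches 157 mm from the hinge axis to its free edge.
- flap_knob (a point): Centre of the flap's brass knob, a bar 30 mm long (along the hinge), 20 mm in diameter, on a 12 mm stem: 138 mm from the hinge axis along the panel, mid-width, 36 mm off the panel's mid-plane, on top when closed (on the far side when the flap stands up). Pinched by its two ends from above, it turns between the fingers as the flap swings. Its axes turn with the flap.
- mat: Cork mat, fixed, 200 (x) x 180 (y) x 4 mm, left or right of the drawer. Origin: centre of its underside.
- tray: Light wood tray, about 250 g, standing on the mat: pan 135 (x) x 120 (y) mm, floor 6 mm thick, side walls to 36 mm and a back wall (-x end) to 50 mm above its underside; the front (+x) edge is open with no lip. Origin: centre of the pan's underside; x points to the open front, z up.
- tray_lip (a point): Middle of the tray's open front edge, on top of its floor: tray x = +67.5, y = 0, z = +6 mm; axes as the tray's. The corkscrews begin to slide when the tray is tipped by about 26 to 35 degrees.
- tray_handle (a point): Middle of the tray's dark wood handle bar, at tray x = -110, y = 0, z = +46 mm; axes as the tray's. The bar is 85 mm long (along x, tray x -152 to -67), 16 mm wide (y) and 30 mm high (z), with free space below it.
- screw_steel: Folded steel corkscrew, 70 x 20 x 16 mm block with black sides, about 90 g, lying in the tray with its length along the tray. Origin: its centre; x along its length.
- screw_wood: Closed barrel corkscrew of reddish wood with two steel bands, 66 x 26 x 26 mm, about 70 g, lying in the tray with its length along the tray. Origin: its centre; x along its length.
- screw_brass: Folded brass corkscrew with a red button, 68 x 24 x 20 mm, about 110 g, lying in the tray with its length along the tray. Origin: its centre; x along its length.
- can_opener: Bronze can opener, 145 mm long, in the near right cell of the drawer; leave it. Origin: middle of its underside.
- stag_corkscrew: Corkscrew with a pale stag handle, 95 mm across, in the open cell to the left of the flap cell; leave it. Origin: under its middle.
- blue_stopper: Blue glass bottle stopper, 90 mm long, in the far right cell; leave it. Origin: under its middle.
- cap_lifter: Dark pitted steel crown cap lifter, 91 mm long, in the near left cell; leave it. Origin: under its middle.
- crock: White stoneware crock with a blue band, 110 mm in diameter and 140 mm high, spoons sticking up to 235 mm, on the side of the drawer where the mat is not; leave it. Origin: centre of its underside.
Things that resemble listed ones, but are neither listed nor needed, are in the scene too. Of the things that look like the screw_brass, the middle-sized one is meant.

How it is judged:
On the way, in this order (a step that is already met when the one before it is completed fails the run):
1. the flap has been lifted past 1.15 rad, with the tray still lying flat (value of joint flap above 1.15 rad and angle between tray's own z axis and vertical below 0.15 rad), for 0.2 s.
2. the tray is tipped by more than 0.35 rad with its front edge low over the flap cell (within 90 mm of the cell's middle each way, less than 170 mm above its floor) (angle between tray's own z axis and vertical above 0.35 rad and x of tray_lip in the frame of cell between -0.09 and 0.09 m and y of tray_lip in the frame of cell between -0.09 and 0.09 m and z of tray_lip in the frame of cell between 0 and 0.17 m), for 0.1 s.
3. all three corkscrews lie in the flap cell (x of screw_steel in the frame of cell between -0.076 and 0.076 m and y of screw_steel in the frame of cell between -0.088 and 0.088 m and z of screw_steel in the frame of cell between 0 and 0.07 m and x of screw_wood in the frame of cell between -0.076 and 0.076 m and y of screw_wood in the frame of cell between -0.088 and 0.088 m and z of screw_wood in the frame of cell between 0 and 0.07 m and x of screw_brass in the frame of cell between -0.076 and 0.076 m and y of screw_brass in the frame of cell between -0.088 and 0.088 m and z of screw_brass in the frame of cell between 0 and 0.07 m), for 0.2 s.
4. the tray stands flat on its mat again (x of tray in the frame of mat between -0.06 and 0.06 m and y of tray in the frame of mat between -0.055 and 0.055 m and z of tray in the frame of mat between 0 and 0.01 m and angle between tray's own z axis and vertical below 0.06 rad), for 0.2 s.
At the end, for the whole second after the job is handed in: All three corkscrews are at rest inside the flap cell (centres within its walls and less than 70 mm above its floor), the flap is closed (under 0.06 rad), and the tray stands flat and at rest on its mat (its origin within 60 mm along and 55 mm across of the mat's centre, tilt under 0.06 rad) (all of step 3 and all of step 4 and value of joint flap below 0.06 rad and linear speed of each of screw_steel, screw_wood, screw_brass, tray below 0.03 m/s); the robot touches nothing.
It fails at once if the fingers touch a corkscrew (contact force between the fingers and screw_steel above 0.5 N or contact force between the fingers and screw_wood above 0.5 N or contact force between the fingers and screw_brass above 0.5 N).
It fails at once if another opener in the drawer is moved by more than 25 mm (distance of any of can_opener, stag_corkscrew, blue_stopper, cap_lifter from where it was at the start of the episode above 0.025 m).
It fails at once if the crock is moved by more than 25 mm (distance of crock from where it was at the start of the episode above 0.025 m).
It also fails if it takes over 72 s, if anything falls off the work surface, if the arm or the gripper's body presses on something with over 40 N, if the wrist force passes 120 N, or if a joint passes its speed limit or range.

## Working session

There is one attempt and no reset: what is moved stays moved. The work goes in short steps, Python scripts to look and compute and a tool call to move; the robot and the scene stay as the last step left them, time stands still between calls to the robot, and variables do not carry over. Pictures are saved under pics/ and viewed, at most 12 in all, crops included, and the job is handed in when it is done.

Besides the shell and the picture viewer there is one more tool, called after ">>>" as name(argument=value, ...), one argument or row to a line, values as JSON. play_rows: Moves the arm, as the interface text tells. Its arguments: {"type":"object","properties":{"plan":{"type":"array"},"newtons":{"type":"number"}},"required":["plan"]}

```bash
mkdir -p pics; cat > h.py <<'E'
import numpy as np,cv2
from workcell import bot,grab_frame,regions_of
def pts(f,mask=None):
    d=f["depth"];K=f["camera_matrix"];v,u=np.nonzero((d>0) if mask is None else (d>0)&mask)
    z=d[v,u];c=np.stack([(u-K[0,2])/K[0,0]*z,(v-K[1,2])/K[1,1]*z,z])
    return (f["R"].T@(c-np.array(f["t"]).reshape(3,1))).T
E
python3 - <<'E'
from h import *
print(bot.observe())
a=[]
for n in("scene","top"):
    f=grab_frame(n);np.save(n+".npy",f,allow_pickle=True);a.append(f)
    print(n,f["camera_matrix"].tolist(),f["R"].round(3).tolist(),np.round(f["t"],3).tolist())
    cv2.imwrite(f"pics/{n}0.png",cv2.resize(f["pixels"][...,::-1],(800,600),interpolation=cv2.INTER_CUBIC))
    for t in["drawer","flap","flap_knob","mat","tray","tray_handle","screw_steel","screw_wood","screw_brass","crock"]:
        for r in regions_of(t,n)[:3]:
            m=cv2.erode(r["mask"].astype(np.uint8),np.ones((2,2)))>0
            P=pts(f,m)
            if len(P): print(n,t,round(r["p"],2),np.round(r["box"]),P.mean(0).round(3),P.min(0).round(3),P.max(0).round(3))
E
```

```text
{'clock': 0.0, 'qpos': array([-1.38518983,  0.52198837, -0.03628692,  1.60001654,  0.02119702,
        1.02110407, -0.11282606]), 'qd': array([-3.65696173e-04, -6.09820836e-05,  9.24911750e-04,  4.68078256e-04,
       -1.00976366e-04, -9.26423675e-05, -1.54807747e-03]), 'joint_efforts': array([ 9.33362708e-05, -9.27099538e+01,  1.98028497e+00, -3.69929373e+01,
        1.78745360e-02,  8.05174961e-03,  6.33253705e-06]), 'position': array([0.15810794, 0.60428592, 0.20523913]), 'tool_rot': array([-3.14046541e+00,  9.91694023e-05,  2.88571367e+00]), 'force': array([ 0.65477149, -0.02621678, -0.04067543]), 'moment': array([-0.01961445, -0.01205949,  0.04337472]), 'finger_force': 0.0, 'grip_width': 0.08534156614498782}
scene [[361.76211509504236, 0.0, 254.31367848827452], [0.0, 361.76211509504236, 191.1250713596951], [0.0, 0.0, 1.0]] [[-0.347, 0.938, -0.011], [0.785, 0.284, -0.551], [-0.514, -0.2, -0.834]] [0.184, -0.359, 1.426]
scene drawer 0.61 [151. 151. 309. 305.] [ 0.631 -0.017  0.057] [ 0.4   -0.195 -0.003] [0.824 0.157 0.151]
scene flap 0.8 [184. 172. 260. 235.] [ 0.597 -0.068  0.1 
[... 2340 characters left out ...]
. 158. 160. 242.] [0.523 0.326 0.026] [0.389 0.255 0.003] [0.609 0.396 0.07 ]
top screw_steel 0.59 [114. 178. 129. 206.] [0.52  0.357 0.026] [0.487 0.341 0.017] [0.551 0.373 0.031]
top screw_wood 0.53 [140. 172. 153. 200.] [0.537 0.29  0.034] [0.504 0.275 0.02 ] [0.569 0.308 0.041]
top screw_brass 0.73 [116. 267. 148. 300.] [0.291 0.323 0.026] [0.254 0.286 0.01 ] [0.327 0.361 0.033]
top screw_brass 0.67 [125. 177. 140. 205.] [0.527 0.322 0.03 ] [0.496 0.308 0.02 ] [0.558 0.338 0.035]
top screw_brass 0.54 [130. 118. 144. 133.] [0.698 0.329 0.011] [ 0.681  0.314 -0.002] [0.715 0.347 0.02 ]
top crock 0.94 [376. 133. 443. 189.] [ 0.584 -0.345  0.141] [ 0.536 -0.471 -0.003] [ 0.669 -0.304  0.238]
```

View pics/scene0.png

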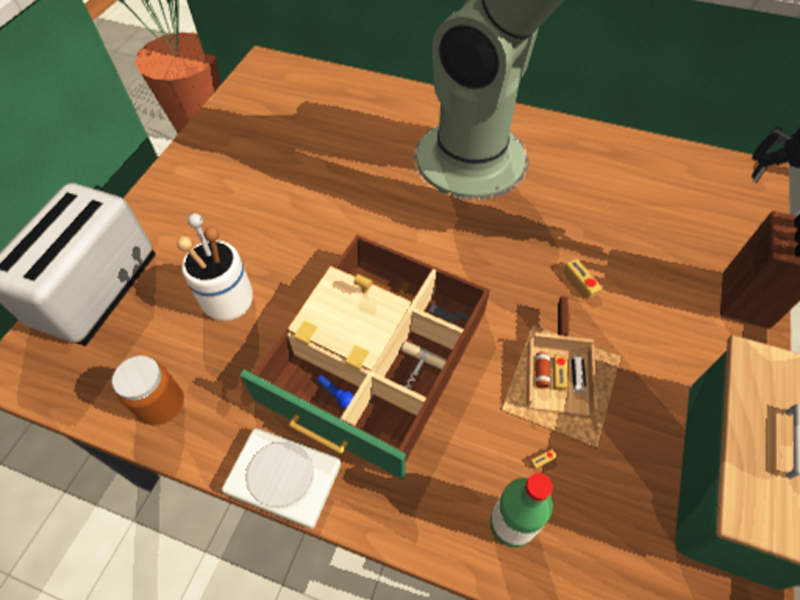

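View pics/top0.png

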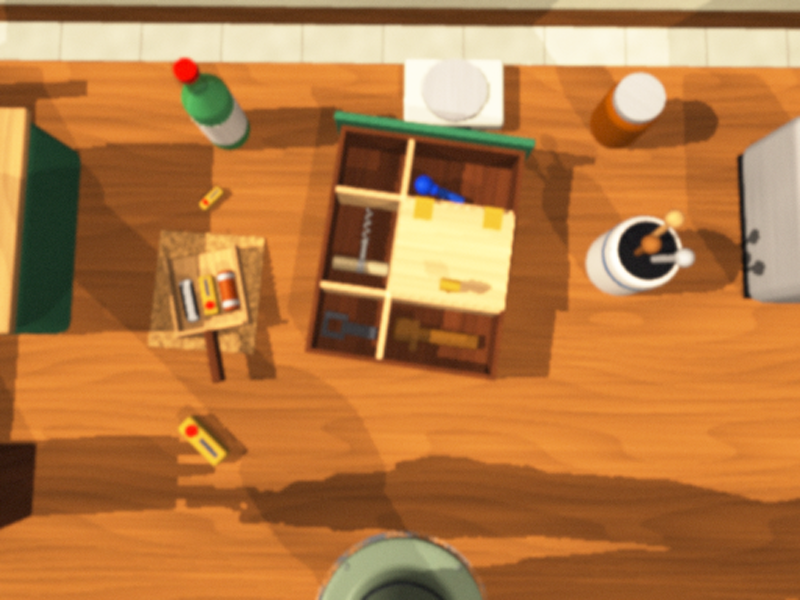

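```bash
cat > fit.py <<'E'
from h import *
from scipy.optimize import least_squares
F={n:np.load(n+".npy",allow_pickle=True).item() for n in("scene","top")}
P={n:pts(f) for n,f in F.items()}
def rect(Q): 
    r=cv2.minAreaRect(Q[:,:2].astype(np.float32)*1000); return np.round(r[0],1),np.round(r[1],1),round(r[2],2)
for n,Q in P.items():
    b=(Q[:,0]>.38)&(Q[:,0]<.85)&(Q[:,1]>-.24)&(Q[:,1]<.2)
    D=Q[b]; rim=D[(abs(D[:,2]-.085)<.006)]
    print(n,"rim",rect(rim),len(rim)); gb=D[(abs(D[:,2]-.110)<.005)&(D[:,0]>.74)];
    if len(gb): print(" board",rect(gb))
    # flap plane: z vs position, points 0.088-0.125, inside
    m=(Q[:,0]>.37)&(Q[:,0]<.68)&(Q[:,1]>.22)&(Q[:,1]<.46);T=Q[m]
    for lo,hi,l in((.031,.041,"walls"),(.045,.055,"back"),(.055,.066,"handle")):
        S=T[(T[:,2]>lo)&(T[:,2]<hi)]; 
        if len(S)>5: print(" ",l,len(S),rect(S),S.mean(0).round(3),S[:,2].max().round(4))
    S=T[(T[:,2]<.008)&(T[:,2]>.0025)]; print("  mat",rect(S))
    S=D[(D[:,2]>.088)&(D[:,0]>.48)&(D[:,0]<.70)&(D[:,1]<.03)&(D[:,1]>-.18)]
    w=np.ones(len(S),bool)
    for _ in range(6):
        c=np.linalg.lstsq(np.c_[S[w,:2],np.ones(w.sum())],S[w,2],rcond=None)[0]; r=S[:,2]-np.c_[S[:,:2],np.ones(len(S))]@c; w=abs(r)<.004
    print(" flap",w.sum(),c.round(4),"ang",np.arctan(np.hypot(*c[:2])),"dir",np.arctan2(-c[1],-c[0]),rect(S[w]),S[w].min(0).round(3),S[w].max(0).round(3))
    k=S[r>.012]; print(" knob",len(k),k.mean(0).round(4),k.min(0).round(4),k.max(0).round(4),rect(k))
# handle pixels: dark
E
python3 fit.py
```

```text
scene rim (array([605.8, -16.1]), array([317.6, 387. ]), 82.28) 1800
 board (array([790.1, -41.5]), array([316.4,  14.8]), 82.24)
  walls 392 (array([530.8, 328.6]), array([149.8, 121.3]), 12.08) [0.529 0.319 0.036] 0.0409
  back 120 (array([463.9, 302.3]), array([103. ,  86.8]), 49.63) [0.472 0.315 0.051] 0.0549
  handle 143 (array([430.9, 329.8]), array([89.7, 69.7]), 6.27) [0.433 0.306 0.062] 0.066
  mat (array([529.7, 348.4]), array([301.4, 232. ]), 4.63)
 flap 2789 [-0.0826  0.0123  0.149 ] ang 0.08334031814277522 dir -0.14796065590640226 (array([596.6, -72.6]), array([178.8, 162.9]), 82.26) [ 0.505 -0.169  0.089] [0.685 0.026 0.109]
 knob 83 [ 0.5416 -0.0628  0.1412] [ 0.5261 -0.0791  0.1181] [ 0.5506 -0.0486  0.1509] (array([538.6, -63.8]), array([30.2, 22.1]), 83.43)
top rim (array([599.6, -17.1]), array([314.7, 371.8]), 82.2) 2764
 board (array([788.1, -44.1]), array([318.5,  16.5]), 82.16)
  walls 541 (array([494.9, 319.4]), array([220.1, 121.2]), 12.23) [0.53  0.314 0.036] 0.041
  back 108 (array([431.4, 305.8]), array([ 90.7, 110.3]), 11.98) [0.455 0.308 0.052] 0.055
  handle 224 (array([431.9, 302.9]), array([ 90.2, 104.4]), 12.02) [0.437 0.306 0.062] 0.066
  mat (array([525.3, 340.1]), array([239.2, 309.3]), 89.99)
 flap 4359 [-0.0837  0.0109  0.1509] ang 0.08424129423795525 dir -0.12976403295179173 (array([611.2, -76.3]), array([178. , 194.5]), 82.36) [ 0.504 -0.175  0.088] [0.696 0.024 0.111]
 knob 111 [ 0.536  -0.0655  0.145 ] [ 0.5264 -0.0805  0.1325] [ 0.5472 -0.0504  0.1519] (array([536.8, -65.8]), array([29.7, 19.4]), 84.28)
```

```bash
cat >> h.py <<'E'
import json
from scipy.spatial.transform import Rotation as Ro
DY=-0.136; D0=np.array([.599,-.017,0])
def dw(x,y,z): c,s=np.cos(DY),np.sin(DY); return D0+np.array([c*x-s*y,s*x+c*y,z])
def ori(yaw,p=0): # tool down, tool x toward -x of a frame with this yaw, tipped forward by p
    return Ro.from_euler('xyz',[np.pi,0,np.pi+yaw])*Ro.from_rotvec([0,p,0])
def knob(th): 
    a=th+np.arctan2(36,138); r=np.hypot(.138,.036); return dw(.08-r*np.cos(a),-.056,.09+r*np.sin(a))
def tcp(g,R,d=.005): return g+R.apply([0,0,1])*d*1.0 if d else g
def plan(way,jaw,start=None,step=.95):
    """way: list of (pos,Rotation,minrows); prints compact rows"""
    s=bot.observe(); p,R=(s["position"],Ro.from_euler('xyz',s["tool_rot"])) if start is None else start
    p=np.array(p)
    for tp,tR,mn in way:
        rv=(R.inv()*tR).as_rotvec(); tp=np.array(tp)
        n=int(max(mn,np.ceil(np.linalg.norm(tp-p)/.025/step),np.ceil(np.abs(rv).max()/.15/step)))
        out=[]; p0,R0=p.copy(),R
        for i in range(1,n+1):
            gp=p0+(tp-p0)*i/n; gR=R0*Ro.from_rotvec(rv*i/n)
            t=np.round(R.inv().apply(gp-p)/.025,2); w=np.round((R.inv()*gR).as_rotvec()/.15,2)
            p=p+R.apply(t*.025); R=R*Ro.from_rotvec(w*.15); out.append([t.tolist(),w.tolist(),jaw])
        print(n,"rows ->",p.round(4)); print(json.dumps(out).replace(" ",""))
    return p,R
E
python3 - <<'E'
from h import *
R=ori(DY);k=knob(.084);print(k)
plan([(tcp(k,R)+[0,0,.09],R,1),(tcp(k,R),R,1)],-1)
E
```

```text
[ 0.53741765 -0.06509469  0.13745144]
33 rows -> [ 0.5376 -0.065   0.2226]
[[[-0.65,-0.67,-0.02],[-0.0,0.0,-0.02],-1],[[-0.65,-0.67,-0.02],[-0.0,0.0,-0.03],-1],[[-0.64,-0.67,-0.02],[-0.0,0.0,-0.02],-1],[[-0.65,-0.68,-0.02],[-0.0,0.0,-0.03],-1],[[-0.64,-0.68,-0.02],[-0.0,0.0,-0.02],-1],[[-0.63,-0.68,-0.02],[-0.0,0.0,-0.03],-1],[[-0.64,-0.68,-0.02],[-0.0,0.0,-0.02],-1],[[-0.63,-0.69,-0.02],[-0.0,0.0,-0.02],-1],[[-0.63,-0.69,-0.02],[-0.0,0.0,-0.03],-1],[[-0.63,-0.69,-0.02],[-0.0,0.0,-0.02],-1],[[-0.63,-0.69,-0.02],[-0.0,0.0,-0.03],-1],[[-0.62,-0.69,-0.02],[-0.0,0.0,-0.02],-1],[[-0.62,-0.7,-0.02],[-0.0,0.0,-0.02],-1],[[-0.62,-0.7,-0.02],[-0.0,0.0,-0.03],-1],[[-0.61,-0.7,-0.02],[-0.0,0.0,-0.02],-1],[[-0.62,-0.7,-0.02],[-0.0,0.0,-0.03],-1],[[-0.61,-0.71,-0.02],[-0.0,0.0,-0.02],-1],[[-0.6,-0.71,-0.02],[-0.0,0.0,-0.03],-1],[[-0.61,-0.71,-0.02],[-0.0,0.0,-0.02],-1],[[-0.6,-0.71,-0.02],[-0.0,0.0,-0.02],-1],[[-0.6,-0.71,-0.02],[-0.0,0.0,-0.03],-1],[[-0.6,-0.72,-0.02],[-0.0,0.0,-0.02],-1],[[-0.59,-0.72,-0.02],[-0.0,0.0,-0.03],-1],[[-0.6,-0.72,-0.02],[-0.0,0.0,-0.02],-1],[[-0.58,-0.72,-0.02],[-0.0,0.0,-0.03],-1],[[-0.59,-0.73,-0.02],[-0.0,0.0,-0.02],-1],[[-0.59,-0.73,-0.02],[-0.0,0.0,-0.02],-1],[[-0.58,-0.72,-0.02],[-0.0,0.0,-0.03],-1],[[-0.58,-0.74,-0.02],[-0.0,0.0,-0.02],-1],[[-0.57,-0.73,-0.02],[-0.0,0.0,-0.03],-1],[[-0.58,-0.74,-0.02],[-0.0,0.0,-0.02],-1],[[-0.57,-0.73,-0.02],[-0.0,0.0,-0.02],-1],[[-0.57,-0.74,-0.03],[-0.0,0.0,-0.03],-1]]
4 rows -> [ 0.5373 -0.065   0.1326]
[[[0.0,-0.0,0.9],[-0.0,0.0,0.0],-1],[[0.0,-0.0,0.9],[-0.0,0.0,0.0],-1],[[0.0,-0.0,0.9],[-0.0,0.0,0.0],-1],[[0.01,-0.0,0.9],[-0.0,0.0,0.0],-1]]
```

>>> play_rows(
  plan=[
    [[-0.65,-0.67,-0.05],[0,0,-0.04],-1],
    [[-0.65,-0.67,-0.05],[0,0,-0.04],-1],
    [[-0.65,-0.67,-0.05],[0,0,-0.04],-1],
    [[-0.65,-0.67,-0.05],[0,0,-0.04],-1],
    [[-0.65,-0.67,-0.05],[0,0,-0.04],-1],
    [[-0.63,-0.7,-0.05],[0,0,-0.04],-1],
    [[-0.63,-0.7,-0.05],[0,0,-0.04],-1],
    [[-0.63,-0.7,-0.05],[0,0,-0.04],-1],
    [[-0.63,-0.7,-0.05],[0,0,-0.04],-1],
    [[-0.63,-0.7,-0.05],[0,0,-0.04],-1],
    [[-0.61,-0.7,-0.05],[0,0,-0.04],-1],
    [[-0.61,-0.7,-0.05],[0,0,-0.04],-1],
    [[-0.61,-0.7,-0.05],[0,0,-0.04],-1],
    [[-0.61,-0.7,-0.05],[0,0,-0.04],-1],
    [[-0.61,-0.7,-0.05],[0,0,-0.04],-1],
    [[-0.6,-0.7,-0.05],[0,0,-0.04],-1],
    [[-0.6,-0.7,-0.05],[0,0,-0.04],-1],
    [[-0.6,-0.7,-0.05],[0,0,-0.04],-1],
    [[-0.6,-0.7,-0.05],[0,0,-0.04],-1],
    [[-0.6,-0.7,-0.05],[0,0,-0.04],-1],
  ],
  newtons=60,
)

```text
clock: 3.6
position: [0.3952, 0.2027, 0.231]
tool_rot: [3.141, 0.0, 3.006]
force: [1.2, 0.5, 0.2]
grip_width: 0.0853
finger_force: 0.0
```

```bash
python3 - <<'E'
from h import *
R=ori(DY);k=knob(.084);print(bot.observe()["qpos"])
import h
def rows(p,R,tp,tR): print((R.inv().apply(tp-p)/.025).round(2),((R.inv()*tR).as_rotvec()/.15).round(2))
s=bot.observe();rows(s["position"],Ro.from_euler('xyz',s["tool_rot"]),tcp(k,R)+[0,0,.08],R)
E
```

```text
[-0.70613063  0.20004137  0.11496324  2.026304   -0.02884046  0.91637429
  0.85929834]
[-7.09 -9.84  0.74] [0. 0. 0.]
```

>>> play_rows(
  plan=[
    [[-0.71,-0.98,0.07],[0,0,0],-1],
    [[-0.71,-0.98,0.07],[0,0,0],-1],
    [[-0.71,-0.98,0.07],[0,0,0],-1],
    [[-0.71,-0.98,0.07],[0,0,0],-1],
    [[-0.71,-0.98,0.07],[0,0,0],-1],
    [[-0.71,-0.98,0.07],[0,0,0],-1],
    [[-0.71,-0.98,0.07],[0,0,0],-1],
    [[-0.71,-0.98,0.07],[0,0,0],-1],
    [[-0.71,-0.98,0.07],[0,0,0],-1],
    [[-0.71,-0.98,0.07],[0,0,0],-1],
    [[0,0,0],[0,0,0],-0.3],
    [[0,0,0.8],[0,0,0],-0.3],
    [[0,0,0.8],[0,0,0],-0.3],
    [[0,0,0.8],[0,0,0],-0.3],
    [[0,0,0.8],[0,0,0],-0.3],
    [[0,0,0],[0,0,0],-0.3],
  ],
)

```text
clock: 5.6
position: [0.5365, -0.0626, 0.1325]
tool_rot: [-3.142, -0.002, 3.006]
force: [0.4, 0.4, 0.6]
grip_width: 0.0556
finger_force: 0.0
```

```bash
python3 - <<'E'
from h import *
print(bot.observe()["qpos"])
f=grab_frame("wrist")
cv2.imwrite("pics/w1.png",cv2.resize(f["pixels"][...,::-1],(640,480)))
E
```

```text
[-0.16386036  0.49568122  0.23159906  1.9018894  -0.15872771  0.76377336
  1.59159729]
```

View pics/w1.png

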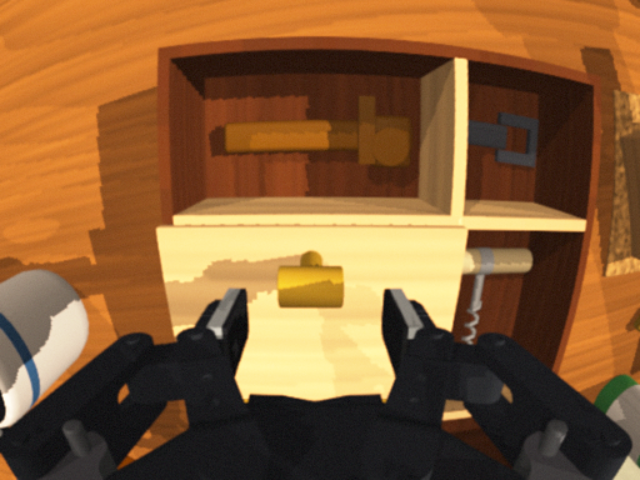

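>>> play_rows(
  plan=[
    [[0,0,0],[0,0,0],0.5],
    [[0,0,0],[0,0,0],0.8],
    [[0,0,0],[0,0,0],0.8],
    [[0,0,0],[0,0,0],0.8],
  ],
  newtons=40,
)

```text
clock: 6.15
position: [0.5376, -0.0631, 0.1335]
tool_rot: [3.142, 0.0, 3.006]
force: [0.0, 0.5, 1.0]
grip_width: 0.0083
finger_force: 0.0
```

```bash
python3 - <<'E'
from h import *
t=np.linspace(.084,1.56,19);k=np.array([knob(x) for x in t]);R=ori(DY)
print((R.inv().apply(np.diff(k,axis=0))/.025).round(2).tolist());print(k[-1])
E
```

```text
[[-0.17, -0.0, -0.43], [-0.21, 0.0, -0.42], [-0.24, 0.0, -0.4], [-0.27, 0.0, -0.38], [-0.3, 0.0, -0.36], [-0.33, 0.0, -0.33], [-0.36, -0.0, -0.3], [-0.38, 0.0, -0.27], [-0.4, -0.0, -0.24], [-0.42, 0.0, -0.2], [-0.44, 0.0, -0.17], [-0.45, -0.0, -0.13], [-0.46, 0.0, -0.1], [-0.46, -0.0, -0.06], [-0.47, -0.0, -0.02], [-0.47, 0.0, 0.02], [-0.46, -0.0, 0.06], [-0.46, 0.0, 0.09]]
[ 0.70485815 -0.08800804  0.22838062]
```

```bash
python3 - <<'E'
from h import *
f=grab_frame("wrist");t=grab_frame("scene")
a=cv2.resize(f["pixels"][150:384,100:400,::-1],(600,468)); cv2.imwrite("pics/w2.png",a)
P=pts(t);S=P[(P[:,0]>.5)&(P[:,0]<.58)&(P[:,1]>-.1)&(P[:,1]<-.03)&(P[:,2]>.118)&(P[:,2]<.2)]
print(S.min(0),S.max(0),len(S))
E
```

```text
[ 0.53069561 -0.08152667  0.1199277 ] [ 0.5534657  -0.04460967  0.19932517] 157
```

View pics/w2.png

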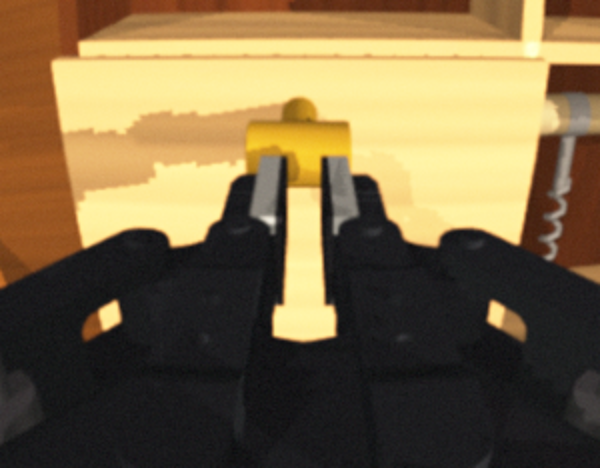

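```bash
cat >> h.py <<'E'
def wp(f,u,v):
    K=f["camera_matrix"];a=np.array([u-K[0,2],v-K[1,2]]);r=np.hypot(*a);th=r/K[0,0]
    d=f["depth"][v,u]; ray=np.array([*(a/max(r,1e-9)*np.tan(th)),1])*d
    return f["R"].T@(ray-np.array(f["t"]))
E
python3 - <<'E'
from h import *
f=grab_frame("wrist");s=bot.observe();R=Ro.from_euler('xyz',s["tool_rot"])
print("cam",(-f["R"].T@f["t"]).round(3),f["R"].T[:,2].round(3),s["position"],R.as_matrix()[:,2])
for n,(a,b) in dict(knobtop=(300,125),knobmid=(300,150),kleft=(252,150),kright=(345,150),ball=(300,105),tipL=(272,160),tipL2=(265,200),tipR=(338,160),panel=(400,200),panel2=(200,90),edge=(300,62)).items():
    print(n,wp(f,100+a//2,150+b//2).round(4))
t=grab_frame("top");print("topdepth flap")
P=pts(t);S=P[(P[:,2]>.088)&(P[:,2]<.12)&(P[:,0]>.51)&(P[:,0]<.66)&(P[:,1]>-.15)&(P[:,1]<.0)]
c=np.linalg.lstsq(np.c_[S[:,:2],np.ones(len(S))],S[:,2],rcond=None)[0];print(c)
E
```

```text
cam [ 0.472 -0.052  0.3  ] [ 0.257 -0.035 -0.966] [ 0.53752448 -0.0631831   0.13332705] [ 1.37262243e-05 -3.11527511e-05 -9.99999999e-01]
knobtop [ 0.5258 -0.0607  0.1376]
knobmid [ 0.5306 -0.0614  0.1459]
kleft [ 0.5293 -0.0747  0.1449]
kright [ 0.5324 -0.0492  0.1456]
ball [ 0.5277 -0.0611  0.1111]
tipL [ 0.5248 -0.0673  0.1657]
tipL2 [ 0.5249 -0.0679  0.1877]
tipR [ 0.5269 -0.0514  0.166 ]
panel [ 0.5727 -0.0298  0.1013]
panel2 [ 0.5196 -0.0946  0.1061]
edge [ 0.5145 -0.0593  0.1066]
topdepth flap
[-0.07933572 -0.0282986   0.14781265]
```

```bash
python3 - <<'E'
from h import *
f=grab_frame("wrist")
for u in (233,234,235,236,268,269):
    print(u,[(v,*wp(f,u,v).round(3)) for v in range(222,242,2)])
t=grab_frame("scene");P=pts(t)
x=np.array([.5375,-.063])
S=P[(abs(P[:,0]-x[0])<.03)&(abs(P[:,1]-x[1])<.035)&(P[:,2]>.11)&(P[:,2]<.26)]
for lo in np.arange(.11,.26,.01):
    q=S[(S[:,2]>=lo)&(S[:,2]<lo+.01)]
    if len(q):print(lo.round(2),len(q),q.min(0).round(3),q.max(0).round(3))
p=t["R"]@np.array([.5375,-.063,.15])+t["t"];K=t["camera_matrix"];u=int(K[0,0]*p[0]/p[2]+K[0,2]);v=int(K[1,1]*p[1]/p[2]+K[1,2]);print(u,v)
cv2.imwrite("pics/s2.png",cv2.resize(t["pixels"][v-45:v+35,u-50:u+50,::-1],(600,480),interpolation=cv2.INTER_CUBIC))
E
```

```text
233 [(222, np.float64(0.528), np.float64(-0.071), np.float64(0.144)), (224, np.float64(0.529), np.float64(-0.071), np.float64(0.145)), (226, np.float64(0.53), np.float64(-0.071), np.float64(0.145)), (228, np.float64(0.525), np.float64(-0.069), np.float64(0.162)), (230, np.float64(0.525), np.float64(-0.069), np.float64(0.166)), (232, np.float64(0.524), np.float64(-0.069), np.float64(0.169)), (234, np.float64(0.525), np.float64(-0.068), np.float64(0.171)), (236, np.float64(0.525), np.float64(-0.068), np.float64(0.173)), (238, np.float64(0.525), np.float64(-0.068), np.float64(0.174)), (240, np.float64(0.525), np.float64(-0.068), np.float64(0.177))]
234 [(222, np.float64(0.529), np.float64(-0.07), np.float64(0.143)), (224, np.float64(0.529), np.float64(-0.07), np.float64(0.144)), (226, np.float64(0.53), np.float64(-0.07), np.float64(0.146)), (228, np.float64(0.525), np.float64(-0.068), np.float64(0.163)), (230, np.float64(0.524), np.float64(-0.068), np.float64(0.167)), (232, np.float64(0.525), np.float64(-0.068), np.float64(0.168)), (234, np.float64(0.525), np.float64(-0.068), np.float64
[... 2928 characters left out ...]
 [ 0.53  -0.081  0.131] [ 0.55  -0.049  0.14 ]
0.14 38 [ 0.531 -0.08   0.14 ] [ 0.549 -0.048  0.149]
0.15 2 [ 0.541 -0.068  0.156] [ 0.549 -0.053  0.159]
0.16 22 [ 0.535 -0.081  0.16 ] [ 0.552 -0.046  0.17 ]
0.17 28 [ 0.539 -0.081  0.17 ] [ 0.553 -0.045  0.18 ]
0.18 25 [ 0.537 -0.08   0.18 ] [ 0.552 -0.046  0.19 ]
0.19 19 [ 0.538 -0.076  0.19 ] [ 0.552 -0.046  0.2  ]
0.2 41 [ 0.533 -0.094  0.201] [ 0.558 -0.03   0.21 ]
0.21 61 [ 0.533 -0.098  0.21 ] [ 0.557 -0.029  0.22 ]
0.22 32 [ 0.538 -0.098  0.22 ] [ 0.561 -0.029  0.23 ]
0.23 29 [ 0.548 -0.084  0.23 ] [ 0.559 -0.044  0.24 ]
0.24 31 [ 0.547 -0.091  0.24 ] [ 0.56  -0.037  0.249]
0.25 40 [ 0.551 -0.083  0.25 ] [ 0.562 -0.03   0.26 ]
232 177
```

View pics/s2.png

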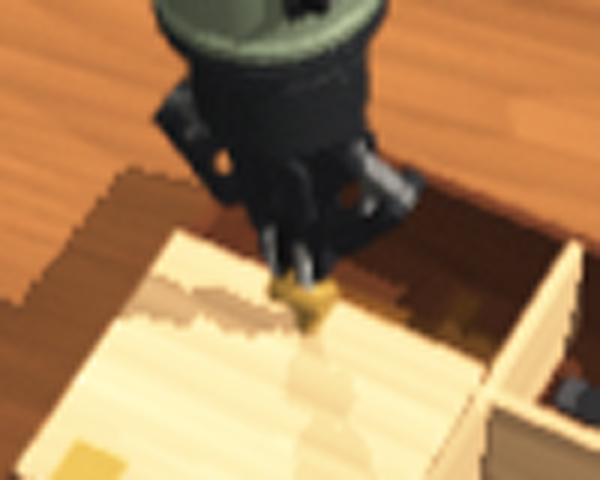

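>>> play_rows(
  plan=[
    [[0,0,0],[0,0,0],-0.3],
    [[0,0,0],[0,0,0],-0.3],
    [[0,0,0.5],[0,0,0],-0.3],
    [[0,0,0.6],[0,0,0],-0.3],
    [[0,-0.05,0.6],[0,0,0],-0.3],
    [[0,0,0],[0,0,0],-0.3],
    [[0,0,0],[0,0,0],0.6],
    [[0,0,0],[0,0,0],0.6],
    [[0,0,0],[0,0,0],0.6],
    [[0,0,0],[0,0,0],0.6],
  ],
  newtons=40,
)

```text
clock: 7.7
position: [0.5375, -0.0647, 0.0911]
tool_rot: [-3.141, 0.0, 3.005]
force: [-0.8, -4.5, 1.5]
grip_width: 0.0295
finger_force: 43.1
```

>>> play_rows(
  plan=[
    [[-0.17,0,-0.43],[0,0,0],0.6],
    [[-0.21,0,-0.42],[0,0,0],0.6],
    [[-0.24,0,-0.4],[0,0,0],0.6],
    [[-0.27,0,-0.38],[0,0,0],0.6],
    [[-0.3,0,-0.36],[0,0,0],0.6],
    [[-0.33,0,-0.33],[0,0,0],0.6],
    [[-0.36,0,-0.3],[0,0,0],0.6],
    [[-0.38,0,-0.27],[0,0,0],0.6],
    [[-0.4,0,-0.24],[0,0,0],0.6],
  ],
)

```text
clock: 8.82
position: [0.603, -0.0737, 0.1694]
tool_rot: [-3.141, -0.001, 3.006]
force: [-1.5, -5.0, -7.2]
grip_width: 0.0292
finger_force: 40.2
```

Moves well; continue the arc.

>>> play_rows(
  plan=[
    [[-0.42,0,-0.2],[0,0,0],0.6],
    [[-0.44,0,-0.17],[0,0,0],0.6],
    [[-0.45,0,-0.13],[0,0,0],0.6],
    [[-0.46,0,-0.1],[0,0,0],0.6],
    [[-0.46,0,-0.06],[0,0,0],0.6],
    [[-0.47,0,-0.02],[0,0,0],0.6],
    [[-0.47,0,0.02],[0,0,0],0.6],
    [[-0.46,0,0.06],[0,0,0],0.6],
    [[-0.46,0,0.09],[0,0,0],0.6],
    [[0,0,0],[0,0,0],0.6],
  ],
)

```text
clock: 10.07
position: [0.7051, -0.0877, 0.1822]
tool_rot: [-3.141, 0.0, 3.006]
force: [-0.9, -4.4, 1.6]
grip_width: 0.0297
finger_force: 40.6
```

```bash
cat > look.py <<'E'
from h import *
import sys
n,c=sys.argv[1:3];f=grab_frame(c)
im=f["pixels"][...,::-1]
cv2.imwrite(f"pics/{n}.png",cv2.resize(im,(640,480),interpolation=cv2.INTER_CUBIC));print(bot.observe()["qpos"].round(2))
E
python3 look.py t3 scene
```

```text
[-0.1   0.7   0.24  1.38 -0.18  1.09  1.61]
```

View pics/t3.png

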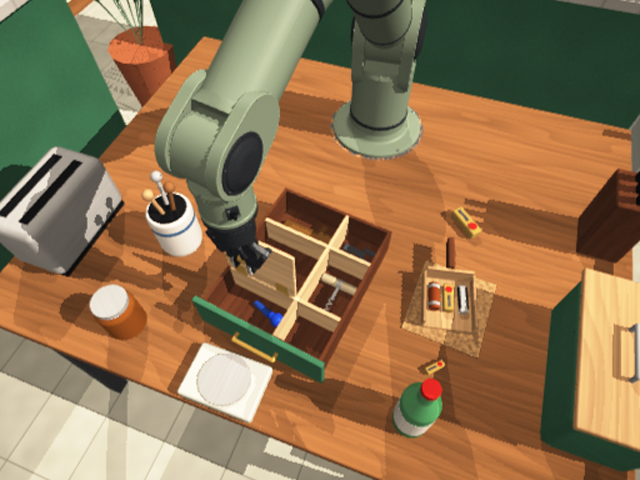

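```bash
python3 - <<'E'
from h import *
for n in("scene","top"):
    f=np.load(n+".npy",allow_pickle=True).item();Q=pts(f)
    T=Q[(Q[:,0]>.36)&(Q[:,0]<.49)&(Q[:,1]>.28)&(Q[:,1]<.345)]
    H=T[(T[:,2]>.059)&(T[:,2]<.070)];c=H[:,:2].mean(0);u,s,v=np.linalg.svd(H[:,:2]-c);d=v[0]*np.sign(v[0,0])
    w=(H[:,:2]-c)@np.array([-d[1],d[0]]);l=(H[:,:2]-c)@d
    print(n,len(H),c.round(4),"yaw",np.arctan2(d[1],d[0]).round(4),"len",l.min().round(4),l.max().round(4),"w",np.percentile(w,[2,98]).round(4),"ztop",np.median(H[:,2]).round(4),"mid",(c+d*(l.min()+l.max())/2).round(4))
    W=Q[(Q[:,2]>.035)&(Q[:,2]<.043)&(Q[:,0]>.45)&(Q[:,0]<.62)&(Q[:,1]>.24)&(Q[:,1]<.41)]
    r=cv2.minAreaRect(W[:,:2].astype(np.float32)*1000);print(r,len(W))
    M=Q[(Q[:,2]>.0028)&(Q[:,2]<.0055)&(Q[:,0]>.42)&(Q[:,0]<.66)&(Q[:,1]>.23)&(Q[:,1]<.45)]
    r=[x for x in regions_of("mat",n) if 0];
    print("mat",np.percentile(M,[1,99],axis=0).round(3).tolist())
E
python3 - <<'E'
import sys;sys.path.insert(0,'.')
from h import *
f=grab_frame("top")
for r in regions_of("mat","top")[:1]:
    c,_=cv2.findContours(r["mask"].astype(np.uint8),0,1);print(r["p"],cv2.minAreaRect(np.vstack(c)))
    rc=cv2.boxPoints(cv2.minAreaRect(np.vstack(c)));K=f["camera_matrix"]
    for u,v in rc:
        ray=f["R"].T@np.array([(u-K[0,2])/K[0,0],(v-K[1,2])/K[1,1],1]);o=-f["R"].T@f["t"];print((o+ray*(.004-o[2])/ray[2]).round(3))
E
```

```text
scene 125 [0.4312 0.3063] yaw 0.2018 len -0.0424 0.042 w [-0.0077  0.0071] ztop 0.0635 mid [0.431  0.3062]
((530.1326293945312, 328.42437744140625), (151.06227111816406, 121.31208038330078), 12.081562995910645) 263
mat [[0.441, 0.245, 0.003], [0.642, 0.431, 0.005]]
top 234 [0.4288 0.3041] yaw 0.2086 len -0.0423 0.0422 w [-0.0072  0.0087] ztop 0.0648 mid [0.4288 0.3041]
((526.058349609375, 325.96978759765625), (156.37376403808594, 121.56761932373047), 12.238310813903809) 372
mat [[0.427, 0.235, 0.003], [0.656, 0.448, 0.005]]
0.55 ((131.72415161132812, 185.81036376953125), (68.346435546875, 75.23921203613281), 4.763641834259033)
[0.445 0.432 0.004]
[0.646 0.425 0.004]
[0.632 0.242 0.004]
[0.432 0.251 0.004]
```

>>> play_rows(
  plan=[
    [[0,0,0],[0,0,0],-0.3],
    [[0,0,0],[0,0,0],-0.3],
    [[0,0,0],[0,0,0],-0.3],
    [[0,0,-1],[0,0,0],-0.3],
    [[0,0,-1],[0,0,0],-0.3],
    [[0,0,-1],[0,0,0],-0.3],
    [[0,0,-1],[0,0,0],-1],
    [[0,0,0],[0,0,0],-1],
  ],
)

```text
clock: 11.32
position: [0.7053, -0.0872, 0.2838]
tool_rot: [3.141, 0.003, 3.006]
force: [0.5, 0.6, 0.2]
grip_width: 0.0852
finger_force: 0.0
```

```bash
python3 - <<'E'
from h import *
s=bot.observe();R=ori(.206)
p=np.array([.4427,.3077,.05])
plan([(p+[0,0,.16],R,1),(p+[0,0,.02],R,1)],-1,step=1.2)
E
```

```text
16 rows -> [0.4427 0.3077 0.2099]
[[[0.78,0.89,0.18],[-0.0,0.0,-0.14],-1],[[0.77,0.91,0.18],[-0.0,0.0,-0.14],-1],[[0.75,0.92,0.19],[-0.0,0.0,-0.15],-1],[[0.72,0.93,0.18],[-0.0,0.01,-0.14],-1],[[0.71,0.96,0.18],[-0.0,-0.0,-0.14],-1],[[0.68,0.97,0.19],[-0.0,-0.0,-0.14],-1],[[0.67,0.98,0.18],[-0.0,-0.0,-0.15],-1],[[0.64,0.99,0.18],[-0.0,0.0,-0.14],-1],[[0.62,1.01,0.19],[-0.0,0.0,-0.14],-1],[[0.6,1.03,0.18],[-0.0,0.0,-0.14],-1],[[0.58,1.03,0.18],[-0.0,0.0,-0.15],-1],[[0.56,1.05,0.19],[-0.0,0.01,-0.14],-1],[[0.53,1.06,0.18],[-0.0,-0.0,-0.14],-1],[[0.51,1.07,0.19],[-0.0,-0.0,-0.14],-1],[[0.49,1.08,0.18],[-0.0,-0.0,-0.15],-1],[[0.46,1.09,0.19],[-0.0,0.0,-0.14],-1]]
5 rows -> [0.4427 0.3076 0.0699]
[[[0.0,0.0,1.12],[-0.0,0.0,0.0],-1],[[0.0,0.0,1.12],[-0.0,0.0,0.0],-1],[[0.0,0.0,1.12],[-0.0,0.0,0.0],-1],[[0.0,0.0,1.12],[-0.0,0.0,0.0],-1],[[0.0,0.0,1.12],[-0.0,0.0,0.0],-1]]
```

>>> play_rows(
  plan=[
    [[0.69,0.8,0],[0,0,-0.13],-1],
    [[0.68,0.81,0],[0,0,-0.13],-1],
    [[0.66,0.83,0],[0,0,-0.13],-1],
    [[0.64,0.84,0],[0,0,-0.13],-1],
    [[0.63,0.85,0],[0,0,-0.13],-1],
    [[0.61,0.86,0],[0,0,-0.13],-1],
    [[0.59,0.87,0.2],[0,0,-0.13],-1],
    [[0.58,0.88,0.25],[0,0,-0.13],-1],
    [[0.56,0.9,0.25],[0,0,-0.13],-1],
    [[0.54,0.91,0.25],[0,0,-0.13],-1],
    [[0.52,0.92,0.25],[0,0,-0.13],-1],
    [[0.5,0.93,0.25],[0,0,-0.13],-1],
    [[0.48,0.94,0.25],[0,0,-0.13],-1],
    [[0.46,0.95,0.25],[0,0,-0.13],-1],
    [[0.45,0.96,0.25],[0,0,-0.13],-1],
    [[0.43,0.97,0.25],[0,0,-0.13],-1],
    [[0.42,0.97,0.25],[0,0,-0.13],-1],
    [[0.4,0.97,0.25],[0,0,-0.07],-1],
  ],
)

```text
clock: 13.58
position: [0.4441, 0.3124, 0.2076]
tool_rot: [3.142, -0.0, -2.934]
force: [-0.1, -0.1, -1.3]
grip_width: 0.0854
finger_force: 0.0
```

```bash
python3 - <<'E'
from h import *
s=bot.observe();R=ori(.206);print(s["qpos"].round(2))
p=np.array([.4427,.3077,.005])
Rc=Ro.from_euler('xyz',s["tool_rot"]);print((Rc.inv().apply(p-s["position"])/.025).round(2),((Rc.inv()*R).as_rotvec()/.15).round(2))
f=grab_frame("top")
for t in("flap","tray"):
  for r in regions_of(t,"top")[:1]:
    P=pts(f,r["mask"]);print(t,r["p"],np.percentile(P,[2,50,98],axis=0).round(3).tolist())
E
```

```text
[-0.78  0.39  0.08  1.82 -0.04  0.93  1.09]
[ 0.09 -0.17  8.11] [ 0.   -0.    0.01]
flap 0.84 [[0.649, -0.168, 0.012], [0.664, -0.085, 0.204], [0.707, 0.002, 0.248]]
tray 0.58 [[0.399, 0.26, 0.006], [0.542, 0.312, 0.014], [0.603, 0.395, 0.067]]
```

>>> play_rows(
  plan=[
    [[0.09,-0.17,1],[0,0,0],-0.3],
    [[0,0,1],[0,0,0],-0.3],
    [[0,0,1],[0,0,0],-0.3],
    [[0,0,1],[0,0,0],-0.3],
    [[0,0,1],[0,0,0],-0.3],
    [[0,0,1],[0,0,0],-0.3],
    [[0,0,1],[0,0,0],-0.3],
    [[0,0,0.6],[0,0,0],-0.3],
    [[0,0,0.4],[0,0,0],-0.3],
    [[0,0,0],[0,0,0],-0.3],
  ],
)

```text
clock: 14.98
position: [0.4439, 0.3065, 0.0079]
tool_rot: [-3.141, -0.0, -2.935]
force: [-0.1, -0.2, -0.2]
grip_width: 0.0554
finger_force: 0.0
```

```bash
python3 look.py w4 wrist
```

```text
[-0.75  0.69  0.04  1.96 -0.06  0.5   1.11]
```

View pics/w4.png

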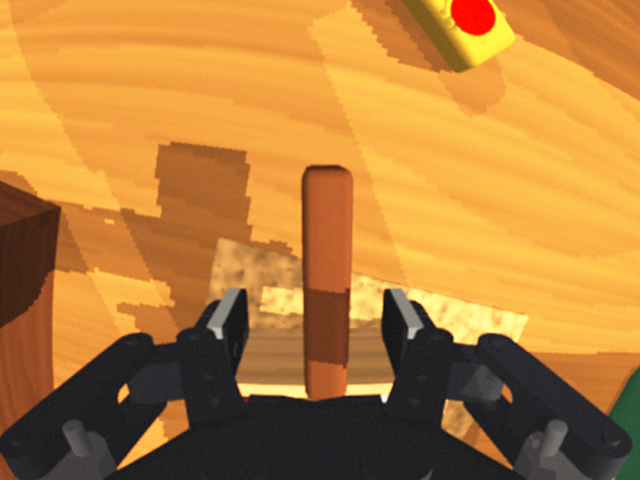

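>>> play_rows(
  plan=[
    [[0,0.12,0],[0,0,0],-0.3],
    [[0,0,0],[0,0,0],0.9],
    [[0,0,0],[0,0,0],0.9],
    [[0,0,0],[0,0,0],0.9],
    [[0,0,0],[0,0,0],0.9],
    [[0,0,-0.4],[0,0,0],0.9],
    [[0,0,-0.6],[0,0,0],0.9],
    [[0,0,-0.6],[0,0,0],0.9],
    [[0,0,0],[0,0,0],0.9],
  ],
  newtons=120,
)

```text
clock: 16.15
position: [0.444, 0.3101, 0.0495]
tool_rot: [3.14, 0.002, -2.936]
force: [0.2, -0.2, -5.2]
grip_width: 0.0146
finger_force: 117.5
```

```bash
cat > tray.py <<'E'
from h import *
from scipy.optimize import least_squares
s=bot.observe();print(s["position"],s["qpos"].round(2))
# tray floor/wall plane: wood points of the pan; from scene+top
f=grab_frame("scene");P=pts(f)
Q=P[(P[:,0]>.46)&(P[:,0]<.62)&(P[:,1]>.25)&(P[:,1]<.41)&(P[:,2]>.015)]
# plane through wall tops via upper percentile: print profile along tray x
a=.206;o=np.array([.5377,.3275]);l=(Q[:,:2]-o)@[np.cos(a),np.sin(a)];w=(Q[:,:2]-o)@[-np.sin(a),np.cos(a)]
for x in np.arange(-.07,.08,.02):
    for n,m in(("L",abs(w-.057)<.008),("R",abs(w+.057)<.008)):
        q=Q[(abs(l-x)<.01)&m]
        if len(q)>2:print(n,x.round(2),len(q),np.percentile(q[:,2],95).round(4),end=" | ")
E
python3 tray.py
```

```text
[0.44399473 0.31006859 0.0495371 ] [-0.76  0.62  0.05  1.94 -0.05  0.58  1.11]
L -0.07 140 0.4283 | R -0.07 220 0.4736 | L -0.05 50 0.4069 | R -0.05 73 0.4257 | L -0.03 47 0.0804 | R -0.03 22 0.0811 | L -0.01 39 0.0802 | R -0.01 26 0.0817 | L 0.01 45 0.0808 | R 0.01 22 0.0813 | L 0.03 54 0.0813 | R 0.03 34 0.0801 | L 0.05 49 0.0809 | R 0.05 30 0.0795 | L 0.07 36 0.0801 | R 0.07 23 0.0782 |
```

```bash
cat >> h.py <<'E'
L=np.array([.163,0,.002])
def tp(lip,yaw,p): # TCP for lip pos
    T=Ro.from_euler('z',yaw)*Ro.from_euler('y',p); return lip-T.apply(L)
E
python3 - <<'E'
from h import *
p=np.array([.444,.310,.20]);a=plan([(p,ori(.206),1),(tp(dw(-.03,-.056,.175),DY,.15),ori(DY,.15),20)],.9)
plan([(tp(dw(-.035,-.056,.125),DY,.40),ori(DY,.40),5),(tp(dw(-.035,-.056,.105),DY,.8),ori(DY,.8),8)],.9,start=a)
E
```

```text
7 rows -> [0.4439 0.31   0.2   ]
[[[-0.0,0.0,-0.86],[0.0,0.0,0.0],0.9],[[-0.01,0.0,-0.87],[0.0,0.0,0.0],0.9],[[-0.0,0.0,-0.86],[0.0,0.0,0.0],0.9],[[-0.0,0.0,-0.87],[0.0,0.0,0.0],0.9],[[-0.01,0.01,-0.86],[0.0,0.01,0.0],0.9],[[0.0,-0.0,-0.87],[0.0,-0.0,0.0],0.9],[[-0.0,-0.0,-0.86],[0.0,-0.0,0.0],0.9]]
20 rows -> [ 0.4018 -0.0466  0.1974]
[[[0.23,-0.68,0.0],[-0.01,0.05,0.11],0.9],[[0.22,-0.69,0.01],[-0.01,0.05,0.12],0.9],[[0.2,-0.68,0.01],[-0.01,0.05,0.11],0.9],[[0.19,-0.69,0.0],[-0.0,0.05,0.12],0.9],[[0.19,-0.7,0.01],[-0.01,0.05,0.11],0.9],[[0.16,-0.7,0.01],[-0.01,0.05,0.11],0.9],[[0.16,-0.7,0.01],[-0.01,0.05,0.12],0.9],[[0.15,-0.7,0.01],[-0.01,0.04,0.11],0.9],[[0.13,-0.71,0.0],[-0.01,0.05,0.11],0.9],[[0.12,-0.7,0.01],[-0.0,0.05,0.12],0.9],[[0.11,-0.71,0.01],[-0.01,0.05,0.11],0.9],[[0.1,-0.72,0.01],[-0.01,0.05,0.12],0.9],[[0.08,-0.71,0.01],[-0.01,0.05,0.11],0.9],[[0.08,-0.71,0.01],[-0.01,0.05,0.11],0.9],[[0.06,-0.72,0.0],[-0.01,0.05,0.12],0.9],[[0.04,-0.72,0.01],[-0.0,0.05,0.11],0.9],[[0.04,-0.71,0.01],[-0.01,0.05,0.12],0.9],[[0.02,-0.72,0.0],[-0.01,0.05,0.11],0.9],[[0.01,-0.72,0.01],[-0.01,0.05,0.11],0.9],[[0.0,-0.72,0.0],[-0.01,0.05,0.12],0.9]]
5 rows -> [ 0.4073 -0.0474  0.1867]
[[[-0.06,0.0,0.08],[0.0,0.33,-0.0],0.9],[[-0.06,0.0,0.08],[0.0,0.34,-0.0],0.9],[[-0.06,0.0,0.07],[0.0,0.33,-0.0],0.9],[[-0.07,0.0,0.07],[0.0,0.33,-0.0],0.9],[[-0.07,0.0,0.06],[0.0,0.33,-0.0],0.9]]
8 rows -> [ 0.4428 -0.0522  0.2204]
[[[-0.1,0.0,-0.23],[0.0,0.33,-0.0],0.9],[[-0.09,0.0,-0.23],[0.0,0.34,-0.0],0.9],[[-0.07,0.0,-0.23],[0.0,0.33,-0.0],0.9],[[-0.07,0.0,-0.24],[0.0,0.33,-0.0],0.9],[[-0.05,0.0,-0.24],[0.0,0.34,-0.0],0.9],[[-0.04,0.0,-0.24],[0.0,0.33,-0.0],0.9],[[-0.03,0.0,-0.25],[0.0,0.34,-0.0],0.9],[[-0.02,0.0,-0.24],[0.0,0.33,-0.0],0.9]]
```

>>> play_rows(
  plan=[
    [[0,0,-0.86],[0,0,0],0.9],
    [[0,0,-0.86],[0,0,0],0.9],
    [[0,0,-0.86],[0,0,0],0.9],
    [[0,0,-0.86],[0,0,0],0.9],
    [[0,0,-0.86],[0,0,0],0.9],
    [[0,0,-0.86],[0,0,0],0.9],
    [[0,0,-0.86],[0,0,0],0.9],
    [[0.21,-0.68,0],[-0.01,0.05,0.11],0.9],
    [[0.2,-0.69,0.01],[-0.01,0.05,0.12],0.9],
    [[0.18,-0.68,0.01],[-0.01,0.05,0.11],0.9],
    [[0.17,-0.69,0],[0,0.05,0.12],0.9],
    [[0.17,-0.7,0.01],[-0.01,0.05,0.11],0.9],
    [[0.14,-0.7,0.01],[-0.01,0.05,0.11],0.9],
    [[0.14,-0.7,0.01],[-0.01,0.05,0.12],0.9],
    [[0.13,-0.7,0.01],[-0.01,0.04,0.11],0.9],
    [[0.11,-0.71,0],[-0.01,0.05,0.11],0.9],
    [[0.1,-0.7,0.01],[0,0.05,0.12],0.9],
  ],
)

```text
clock: 18.32
position: [0.4271, 0.1308, 0.1972]
tool_rot: [3.136, -0.075, -3.108]
force: [1.0, -0.1, -5.8]
grip_width: 0.0143
finger_force: 118.0
```

>>> play_rows(
  plan=[
    [[0.09,-0.71,0.01],[-0.01,0.05,0.11],0.9],
    [[0.08,-0.72,0.01],[-0.01,0.05,0.12],0.9],
    [[0.06,-0.71,0.01],[-0.01,0.05,0.11],0.9],
    [[0.06,-0.71,0.01],[-0.01,0.05,0.11],0.9],
    [[0.04,-0.72,0],[-0.01,0.05,0.12],0.9],
    [[0.02,-0.72,0.01],[0,0.05,0.11],0.9],
    [[0.02,-0.71,0.01],[-0.01,0.05,0.12],0.9],
    [[0,-0.72,0],[-0.01,0.05,0.11],0.9],
    [[0,-0.72,0.01],[-0.01,0.05,0.11],0.9],
    [[0,-0.72,0],[-0.01,0.05,0.12],0.9],
    [[0,0,0],[0,0,0],0.9],
  ],
)

```text
clock: 19.7
position: [0.4101, -0.0482, 0.1955]
tool_rot: [-3.141, -0.15, 3.002]
force: [0.6, -0.0, -5.9]
grip_width: 0.0141
finger_force: 118.0
```

```bash
python3 look.py t5 scene; python3 - <<'E'
from h import *
s=bot.observe();Rc=Ro.from_euler('xyz',s["tool_rot"]);print(s["position"])
T=Rc*Ro.from_euler('xyz',[np.pi,0,np.pi])
# expected lip
print("tilt",np.degrees(np.arccos(-Rc.as_matrix()[2,2])),"lip exp",s["position"]+Rc.apply([-.163,0,-.002]), "target",dw(-.02,-.056,.175))
f=grab_frame("scene")
for r in regions_of("tray","scene")[:1]+regions_of("screw_wood","scene")[:1]:
    P=pts(f,r["mask"]);print(r["p"],r["box"],np.percentile(P,[2,50,98],axis=0).round(3).tolist())
E
```

```text
[-0.24  0.3   0.29  2.03 -0.12  0.98  1.54]
[ 0.41025909 -0.04723994  0.1955174 ]
tilt 8.600530261793812 lip exp [ 0.57019304 -0.0694312   0.1731192 ] target [ 0.57159213 -0.06977129  0.175     ]
0.81 [206.6, 126.0, 265.9, 188.5] [[0.435, -0.123, 0.168], [0.506, -0.064, 0.19], [0.573, 0.005, 0.244]]
0.7 [174.7, 182.0, 237.5, 233.6] [[0.654, -0.166, 0.089], [0.672, -0.075, 0.192], [0.706, 0.005, 0.247]]
```

View pics/t5.png

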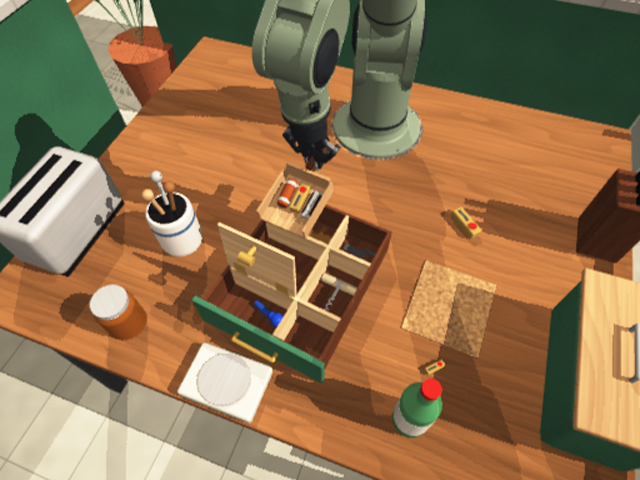

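```bash
python3 - <<'E'
from h import *
plan([(tp(dw(-.035,-.056,.125),DY,.40),ori(DY,.40),6),(tp(dw(-.035,-.056,.105),DY,.8),ori(DY,.8),12)],.9)
E
```

```text
6 rows -> [ 0.4073 -0.0473  0.1867]
[[[0.01,-0.01,0.06],[0.0,0.28,0.0],0.9],[[0.01,-0.01,0.06],[0.0,0.28,0.0],0.9],[[0.0,-0.01,0.07],[0.0,0.27,0.0],0.9],[[0.01,-0.01,0.06],[0.0,0.28,0.0],0.9],[[-0.0,-0.01,0.06],[-0.0,0.28,0.0],0.9],[[-0.01,-0.01,0.06],[-0.0,0.28,0.0],0.9]]
12 rows -> [ 0.4428 -0.0522  0.2207]
[[[-0.07,0.0,-0.15],[-0.0,0.22,0.0],0.9],[[-0.06,0.0,-0.15],[-0.0,0.22,0.0],0.9],[[-0.05,0.0,-0.16],[-0.0,0.23,0.0],0.9],[[-0.05,0.0,-0.15],[-0.0,0.22,0.0],0.9],[[-0.05,0.0,-0.16],[-0.0,0.22,0.0],0.9],[[-0.04,0.0,-0.16],[-0.0,0.22,0.0],0.9],[[-0.03,0.0,-0.16],[-0.0,0.22,0.0],0.9],[[-0.03,0.0,-0.16],[-0.0,0.23,0.0],0.9],[[-0.03,0.0,-0.17],[-0.0,0.22,0.0],0.9],[[-0.01,0.0,-0.16],[-0.0,0.22,0.0],0.9],[[-0.02,0.0,-0.16],[-0.0,0.22,0.0],0.9],[[-0.0,0.0,-0.17],[-0.0,0.22,0.0],0.9]]
```

>>> play_rows(
  plan=[
    [[0,0,0.06],[0,0.28,0],0.9],
    [[0,0,0.06],[0,0.28,0],0.9],
    [[0,0,0.07],[0,0.28,0],0.9],
    [[0,0,0.06],[0,0.28,0],0.9],
    [[0,0,0.06],[0,0.28,0],0.9],
    [[0,0,0.06],[0,0.28,0],0.9],
    [[0,0,0],[0,0,0],0.9],
    [[0,0,0],[0,0,0],0.9],
  ],
)

```text
clock: 20.9
position: [0.408, -0.0461, 0.1867]
tool_rot: [-3.141, -0.401, 3.005]
force: [1.1, -0.3, -5.4]
grip_width: 0.0143
finger_force: 118.1
```

```bash
python3 - <<'E'
from h import *
s=bot.observe();Rc=Ro.from_euler('xyz',s["tool_rot"]);print(s["position"],s["qpos"].round(2))
l=s["position"]+Rc.apply([-.163,0,-.002]);print("tilt",np.arccos(-Rc.as_matrix()[2,2]),"lip",l)
f=grab_frame("scene")
# pan points: within 200mm behind lip, floor/wall ; deviation in tray frame
P=pts(f);T=Ro.from_matrix(Rc.as_matrix())*Ro.from_euler('xyz',[0,0,0]);q=Rc.inv().apply(P-l)  # tool axes: -x = front, -z = up
q=np.c_[-q[:,0],q[:,1],-q[:,2]]
m=(q[:,0]>-.14)&(q[:,0]<.03)&(abs(q[:,1])<.07)&(q[:,2]>-.03)&(q[:,2]<.06);q=q[m]
print("front-most",np.percentile(q[:,0],[95,99,100]).round(3))
for n,sg in(("L",1),("R",-1)):
    for x in np.arange(-.1,.02,.02):
        w=q[(abs(q[:,0]-x)<.01)&(abs(q[:,1]-sg*.057)<.006)]
        if len(w)>3:print(n,x.round(2),np.percentile(w[:,2],95).round(4),end=' ')
E
```

```text
[ 0.40802402 -0.04608041  0.18667466] [-0.19  0.47  0.28  1.86 -0.16  1.23  1.6 ]
tilt 0.40089594226747266 lip [ 0.55748422 -0.06655799  0.12490641]
front-most [-0.006  0.     0.002]
L -0.1 0.0314 L -0.08 0.0304 L -0.06 0.0303 L -0.04 0.0309 L -0.02 0.0299 L 0.0 0.0307 R -0.1 0.031 R -0.08 0.0313 R -0.06 0.0294 R -0.04 0.0298 R -0.02 0.0296 R 0.0 0.0297
```

>>> play_rows(
  plan=[
    [[-0.07,0,-0.15],[0,0.22,0],0.9],
    [[-0.06,0,-0.15],[0,0.22,0],0.9],
    [[-0.05,0,-0.16],[0,0.23,0],0.9],
    [[-0.05,0,-0.15],[0,0.22,0],0.9],
    [[-0.05,0,-0.16],[0,0.22,0],0.9],
    [[-0.04,0,-0.16],[0,0.22,0],0.9],
    [[-0.03,0,-0.16],[0,0.22,0],0.9],
    [[-0.03,0,-0.16],[0,0.23,0],0.9],
    [[-0.03,0,-0.17],[0,0.22,0],0.9],
    [[-0.01,0,-0.16],[0,0.22,0],0.9],
    [[-0.02,0,-0.16],[0,0.22,0],0.9],
    [[0,0,-0.17],[0,0.22,0],0.9],
    [[0,0,0],[0,0,0],0.9],
    [[0,0,0],[0,0,0],0.9],
    [[0,0,0],[0,0,0],0.9],
    [[0,0,0],[0,0,0],0.9],
  ],
)

```text
clock: 22.95
position: [0.4435, -0.0511, 0.2208]
tool_rot: [-3.141, -0.8, 3.005]
force: [0.3, -1.0, -2.5]
grip_width: 0.0141
finger_force: 118.6
```

```bash
python3 look.py t6 scene; python3 - <<'E'
from h import *
for c in("scene","top"):
  f=grab_frame(c)
  for t in("screw_steel","screw_wood","screw_brass"):
    for r in regions_of(t,c)[:3]:
      P=pts(f,r["mask"])
      if len(P): print(c,t,round(r["p"],2),P.mean(0).round(3))
E
```

```text
[-0.12  0.76  0.27  1.47 -0.17  1.75  1.63]
scene screw_steel 0.17 [ 0.608 -0.342  0.121]
scene screw_brass 0.53 [0.299 0.329 0.02 ]
top screw_brass 0.68 [0.296 0.33  0.026]
```

View pics/t6.png

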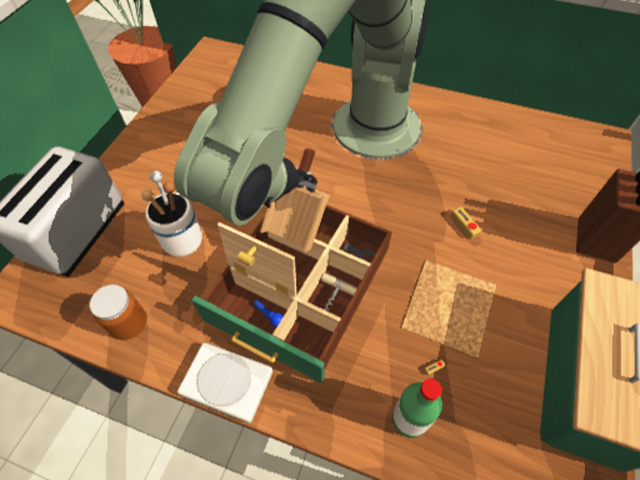

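```bash
python3 - <<'E'
from h import *
a=plan([(tp(dw(-.02,-.056,.18),DY,.15),ori(DY,.15),8)],.9)
a=plan([((.444,.310,.2),ori(.206),18)],.9,start=a)
E
```

```text
8 rows -> [ 0.4117 -0.048   0.2024]
[[[0.05,-0.01,0.18],[0.0,-0.54,-0.0],0.9],[[0.06,-0.0,0.17],[0.0,-0.54,-0.0],0.9],[[0.07,-0.01,0.17],[0.0,-0.55,-0.0],0.9],[[0.09,-0.0,0.16],[-0.0,-0.54,-0.0],0.9],[[0.1,-0.01,0.16],[-0.0,-0.54,-0.0],0.9],[[0.11,-0.01,0.14],[-0.0,-0.54,-0.0],0.9],[[0.13,-0.0,0.14],[-0.0,-0.55,-0.0],0.9],[[0.13,-0.01,0.12],[-0.0,-0.54,-0.0],0.9]]
18 rows -> [0.444  0.31   0.1999]
[[[0.04,0.8,0.01],[0.01,-0.05,-0.13],0.9],[[0.02,0.8,0.01],[0.01,-0.06,-0.12],0.9],[[0.0,0.79,0.01],[0.01,-0.06,-0.13],0.9],[[-0.01,0.8,0.01],[0.01,-0.05,-0.13],0.9],[[-0.02,0.8,0.0],[0.01,-0.06,-0.12],0.9],[[-0.04,0.8,0.01],[0.01,-0.05,-0.13],0.9],[[-0.06,0.8,-0.0],[0.01,-0.06,-0.13],0.9],[[-0.07,0.79,0.0],[0.01,-0.05,-0.12],0.9],[[-0.08,0.8,0.01],[0.0,-0.06,-0.13],0.9],[[-0.1,0.79,-0.0],[0.01,-0.05,-0.13],0.9],[[-0.12,0.79,0.0],[0.01,-0.06,-0.12],0.9],[[-0.13,0.79,0.01],[0.01,-0.05,-0.13],0.9],[[-0.14,0.78,-0.0],[0.01,-0.06,-0.13],0.9],[[-0.16,0.79,0.0],[0.01,-0.05,-0.12],0.9],[[-0.18,0.77,0.01],[0.01,-0.05,-0.13],0.9],[[-0.19,0.78,-0.0],[0.01,-0.06,-0.13],0.9],[[-0.2,0.77,0.0],[0.01,-0.05,-0.12],0.9],[[-0.22,0.77,0.01],[0.01,-0.06,-0.13],0.9]]
```

>>> play_rows(
  plan=[
    [[0.05,-0.01,0.18],[0,-0.54,0],0.9],
    [[0.06,0,0.17],[0,-0.54,0],0.9],
    [[0.07,0,0.17],[0,-0.55,0],0.9],
    [[0.09,0,0.16],[0,-0.54,0],0.9],
    [[0.1,0,0.16],[0,-0.54,0],0.9],
    [[0.11,0,0.14],[0,-0.54,0],0.9],
    [[0.13,0,0.14],[0,-0.55,0],0.9],
    [[0.13,0,0.12],[0,-0.54,0],0.9],
    [[0.04,0.8,0.01],[0.01,-0.05,-0.13],0.9],
    [[0.02,0.8,0.01],[0.01,-0.06,-0.12],0.9],
    [[0,0.79,0.01],[0.01,-0.06,-0.13],0.9],
    [[-0.01,0.8,0.01],[0.01,-0.05,-0.13],0.9],
    [[-0.02,0.8,0],[0.01,-0.06,-0.12],0.9],
    [[-0.04,0.8,0.01],[0.01,-0.05,-0.13],0.9],
    [[-0.06,0.8,0],[0.01,-0.06,-0.13],0.9],
    [[-0.07,0.79,0],[0.01,-0.05,-0.12],0.9],
    [[-0.08,0.8,0.01],[0,-0.06,-0.13],0.9],
    [[-0.1,0.79,0],[0.01,-0.05,-0.13],0.9],
    [[-0.12,0.79,0],[0.01,-0.06,-0.12],0.9],
    [[-0.13,0.79,0.01],[0.01,-0.05,-0.13],0.9],
  ],
)

```text
clock: 25.9
position: [0.4335, 0.1931, 0.2007]
tool_rot: [3.136, -0.049, -3.048]
force: [0.6, -0.6, -3.0]
grip_width: 0.0141
finger_force: 118.4
```

>>> play_rows(
  plan=[
    [[-0.14,0.78,0],[0.01,-0.06,-0.13],0.9],
    [[-0.16,0.79,0],[0.01,-0.05,-0.12],0.9],
    [[-0.18,0.77,0.01],[0.01,-0.05,-0.13],0.9],
    [[-0.19,0.78,0],[0.01,-0.06,-0.13],0.9],
    [[-0.2,0.77,0],[0.01,-0.05,-0.12],0.9],
    [[-0.22,0.77,0.01],[0.01,-0.06,-0.13],0.9],
    [[0,0,0],[0,0,0],0.9],
  ],
)

```text
clock: 26.78
position: [0.4439, 0.3129, 0.1998]
tool_rot: [3.141, 0.0, -2.933]
force: [0.7, 0.3, -3.6]
grip_width: 0.0146
finger_force: 118.4
```

```bash
python3 - <<'E'
from h import *
s=bot.observe();Rc=Ro.from_euler('xyz',s["tool_rot"])
p=np.array([.444,.310,.0085]);print((Rc.inv().apply(p-s["position"])/.025).round(2),((Rc.inv()*ori(.206)).as_rotvec()/.15).round(2))
for c in("scene","top"):
  f=grab_frame(c);np.save(c+"2.npy",f,allow_pickle=True)
  for t in("screw_steel","screw_wood","screw_brass"):
    for r in regions_of(t,c)[:3]:
      P=pts(f,r["mask"])
      if len(P): print(c,t,round(r["p"],2),P.mean(0).round(3),((P.mean(0)-dw(.0025,-.056,.008))).round(3))
f=np.load("top2.npy",allow_pickle=True).item()
cv2.imwrite("pics/t7.png",cv2.resize(f["pixels"][60:260,80:360,::-1],(700,500),interpolation=cv2.INTER_CUBIC))
E
```

```text
[ 0.02 -0.12  7.65] [0.   0.   0.02]
scene screw_wood 0.49 [0.592 0.075 0.024] [-0.002  0.148  0.016]
scene screw_brass 0.62 [0.702 0.335 0.009] [0.108 0.408 0.001]
scene screw_brass 0.41 [0.279 0.302 0.022] [-0.315  0.375  0.014]
top screw_steel 0.45 [ 0.647 -0.044  0.049] [0.053 0.029 0.041]
top screw_wood 0.43 [ 0.623 -0.099  0.062] [ 0.03  -0.026  0.054]
top screw_brass 0.59 [0.292 0.323 0.025] [-0.302  0.396  0.017]
top screw_brass 0.53 [0.698 0.331 0.012] [0.104 0.404 0.004]
```

View pics/t7.png

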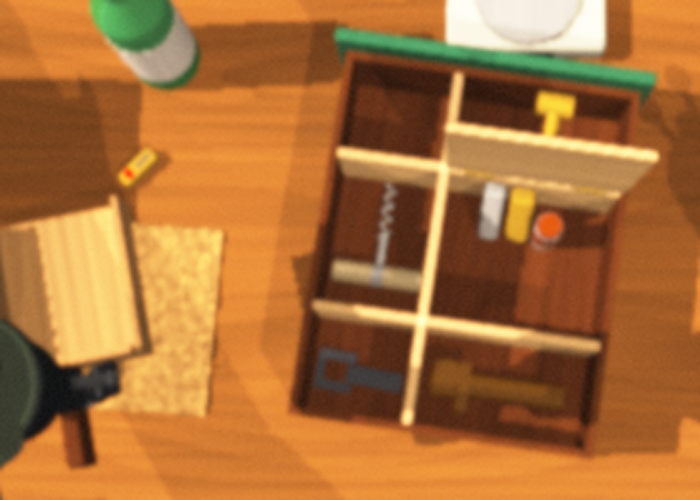

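>>> play_rows(
  plan=[
    [[0,-0.12,0.9],[0,0,0],0.9],
    [[0,0,0.95],[0,0,0],0.9],
    [[0,0,0.95],[0,0,0],0.9],
    [[0,0,0.95],[0,0,0],0.9],
    [[0,0,0.95],[0,0,0],0.9],
    [[0,0,0.95],[0,0,0],0.9],
    [[0,0,0.8],[0,0,0],0.9],
    [[0,0,0.5],[0,0,0],0.9],
    [[0,0,0.4],[0,0,0],0.9],
    [[0,0,0.2],[0,0,0],0.9],
    [[0,0,0.1],[0,0,0],0.9],
    [[0,0,0],[0,0,0],0.9],
    [[0,0,0],[0,0,0],0.9],
  ],
)

```text
clock: 28.8
position: [0.4449, 0.3081, 0.0091]
tool_rot: [3.141, 0.0, -2.935]
force: [0.2, 0.3, -2.5]
grip_width: 0.0143
finger_force: 118.7
```

>>> play_rows(
  plan=[
    [[0,0,0.05],[0,0,0],0.9],
    [[0,0,0],[0,0,0],0.9],
    [[0,0,0],[0,0,0],-0.3],
    [[0,0,0],[0,0,0],-0.3],
    [[0,0,0],[0,0,0],-0.3],
    [[0,0,0],[0,0,0],-0.3],
    [[0,0,-0.5],[0,0,0],-0.3],
    [[0,0,-0.9],[0,0,0],-0.3],
    [[0,0,-0.9],[0,0,0],-0.3],
    [[0,0,-0.9],[0,0,0],-0.3],
    [[0,0,-0.9],[0,0,0],-0.3],
    [[0,0,-0.9],[0,0,0],-0.3],
    [[0,0,-0.9],[0,0,0],-0.3],
    [[0,0,-0.9],[0,0,0],-0.3],
    [[0,0,-0.9],[0,0,0],-0.3],
    [[0,0,-0.9],[0,0,0],-0.3],
    [[0,0,-0.9],[0,0,0],-0.3],
    [[0,0,-0.9],[0,0,0],-0.3],
  ],
)

```text
clock: 31.05
position: [0.4446, 0.3077, 0.2691]
tool_rot: [3.141, 0.001, -2.936]
force: [-0.7, 0.2, 0.0]
grip_width: 0.0551
finger_force: 0.0
```

```bash
python3 - <<'E'
from h import *
f=grab_frame("scene");Q=pts(f)
W=Q[(Q[:,2]>.030)&(Q[:,2]<.046)&(Q[:,0]>.48)&(Q[:,0]<.62)&(Q[:,1]>.24)&(Q[:,1]<.41)]
print(np.percentile(W[:,2],[50,95]),cv2.minAreaRect(W[:,:2].astype(np.float32)*1000))
F=Q[(Q[:,2]>.009)&(Q[:,2]<.02)&(Q[:,0]>.5)&(Q[:,0]<.58)&(Q[:,1]>.30)&(Q[:,1]<.36)]
print(np.linalg.lstsq(np.c_[F[:,:2]-F[:,:2].mean(0),np.ones(len(F))],F[:,2],rcond=None)[0],len(F))
H=Q[(Q[:,2]>.058)&(Q[:,2]<.07)&(Q[:,0]>.36)&(Q[:,0]<.49)&(Q[:,1]>.27)&(Q[:,1]<.36)];print("handle",H.mean(0),H.min(0),H.max(0))
s=bot.observe();R=ori(DY)
k=knob(1.57);print(k,s["position"],s["qpos"].round(2))
plan([(k+[0,0,-.047+.085],R,20),(k+[0,0,-.047],R,5)],-.3)
E
```

```text
[0.03787877 0.04308608] ((540.8819580078125, 328.0450439453125), (132.77833557128906, 120.8830795288086), 12.130402565002441)
[0.00474774 0.00277699 0.01026936] 229
handle [0.43529526 0.3045377  0.06336897] [0.391559   0.29002287 0.05804087] [0.47479815 0.32023715 0.0683707 ]
[ 0.70622745 -0.08819542  0.22802862] [0.44547465 0.30838056 0.27182866] [-0.78  0.32  0.09  1.75 -0.03  1.07  1.09]
20 rows -> [ 0.7061 -0.0881  0.266 ]
[[[-0.35,-0.88,0.01],[0.0,0.0,0.11],-0.3],[[-0.36,-0.88,0.01],[0.0,0.0,0.12],-0.3],[[-0.38,-0.87,0.01],[0.0,0.0,0.11],-0.3],[[-0.39,-0.86,0.01],[0.0,0.0,0.12],-0.3],[[-0.41,-0.86,0.02],[0.0,0.01,0.11],-0.3],[[-0.42,-0.85,0.01],[0.01,-0.0,0.11],-0.3],[[-0.44,-0.84,0.01],[-0.0,-0.0,0.12],-0.3],[[-0.45,-0.84,0.01],[-0.0,-0.0,0.11],-0.3],[[-0.47,-0.83,0.01],[-0.0,-0.0,0.12],-0.3],[[-0.48,-0.82,0.01],[-0.0,0.0,0.11],-0.3],[[-0.49,-0.81,0.01],[-0.0,0.0,0.11],-0.3],[[-0.51,-0.8,0.02],[0.0,0.0,0.12],-0.3],[[-0.52,-0.79,0.01],[0.0,0.0,0.11],-0.3],[[-0.53,-0.79,0.01],[0.0,0.0,0.12],-0.3],[[-0.55,-0.77,0.01],[0.0,0.01,0.11],-0.3],[[-0.56,-0.77,0.01],[0.0,-0.0,0.11],-0.3],[[-0.58,-0.75,0.01],[0.0,-0.0,0.12],-0.3],[[-0.58,-0.75,0.01],[0.01,-0.0,0.11],-0.3],[[-0.6,-0.74,0.02],[-0.0,-0.0,0.12],-0.3],[[-0.61,-0.72,0.01],[-0.0,0.0,0.11],-0.3]]
5 rows -> [ 0.7061 -0.0882  0.181 ]
[[[-0.0,-0.0,0.68],[-0.0,0.0,-0.0],-0.3],[[-0.0,-0.0,0.68],[-0.0,0.0,-0.0],-0.3],[[-0.0,-0.0,0.68],[-0.0,0.0,-0.0],-0.3],[[-0.0,-0.0,0.68],[-0.0,0.0,-0.0],-0.3],[[-0.0,-0.0,0.68],[-0.0,0.0,-0.0],-0.3]]
```

>>> play_rows(
  plan=[
    [[-0.35,-0.88,0.01],[0,0,0.11],-0.3],
    [[-0.36,-0.88,0.01],[0,0,0.12],-0.3],
    [[-0.38,-0.87,0.01],[0,0,0.11],-0.3],
    [[-0.39,-0.86,0.01],[0,0,0.12],-0.3],
    [[-0.41,-0.86,0.01],[0,0,0.11],-0.3],
    [[-0.42,-0.85,0.01],[0,0,0.11],-0.3],
    [[-0.44,-0.84,0.01],[0,0,0.12],-0.3],
    [[-0.45,-0.84,0.01],[0,0,0.11],-0.3],
    [[-0.47,-0.83,0.01],[0,0,0.12],-0.3],
    [[-0.48,-0.82,0.01],[0,0,0.11],-0.3],
    [[-0.49,-0.81,0.01],[0,0,0.11],-0.3],
    [[-0.51,-0.8,0.01],[0,0,0.12],-0.3],
    [[-0.52,-0.79,0.01],[0,0,0.11],-0.3],
    [[-0.53,-0.79,0.01],[0,0,0.12],-0.3],
    [[-0.55,-0.77,0.01],[0,0,0.11],-0.3],
    [[-0.56,-0.77,0.01],[0,0,0.11],-0.3],
    [[-0.58,-0.75,0.01],[0,0,0.12],-0.3],
    [[-0.58,-0.75,0.01],[0,0,0.11],-0.3],
    [[-0.6,-0.74,0.01],[0,0,0.12],-0.3],
    [[-0.61,-0.72,0.01],[0,0,0.11],-0.3],
  ],
)

```text
clock: 33.6
position: [0.7063, -0.0899, 0.2624]
tool_rot: [-3.142, -0.0, 3.005]
force: [-0.2, 0.5, 0.3]
grip_width: 0.0551
finger_force: 0.0
```

```bash
python3 - <<'E'
from h import *
s=bot.observe();R=ori(DY);k=knob(1.57)
Rc=Ro.from_euler('xyz',s["tool_rot"]);print(s["position"],(Rc.inv().apply(k+[0,0,-.046]-s["position"])/.025).round(2),((Rc.inv()*R).as_rotvec()/.15).round(2))
t=np.linspace(1.56,-.01,21);kk=np.array([knob(x) for x in t])
print((R.inv().apply(np.diff(kk,axis=0))/.025).round(2).tolist())
E
```

```text
[ 0.70629361 -0.08985447  0.26237627] [0.01 0.07 3.21] [-0.   -0.   -0.01]
[[0.44, -0.0, -0.09], [0.44, 0.0, -0.06], [0.45, -0.0, -0.02], [0.45, 0.0, 0.01], [0.45, 0.0, 0.05], [0.44, -0.0, 0.08], [0.43, 0.0, 0.12], [0.42, -0.0, 0.15], [0.41, 0.0, 0.18], [0.39, -0.0, 0.22], [0.37, -0.0, 0.25], [0.35, -0.0, 0.27], [0.33, 0.0, 0.3], [0.31, -0.0, 0.33], [0.28, 0.0, 0.35], [0.25, -0.0, 0.37], [0.22, -0.0, 0.39], [0.19, -0.0, 0.4], [0.16, 0.0, 0.42], [0.13, -0.0, 0.43]]
```

>>> play_rows(
  plan=[
    [[0,0.07,0.8],[0,0,0],-0.3],
    [[0,0,0.8],[0,0,0],-0.3],
    [[0,0,0.8],[0,0,0],-0.3],
    [[0,0,0.8],[0,0,0],-0.3],
    [[0,0,0],[0,0,0],-0.3],
    [[0,0,0],[0,0,0],0.6],
    [[0,0,0],[0,0,0],0.6],
    [[0,0,0],[0,0,0],0.6],
    [[0,0,0],[0,0,0],0.6],
  ],
  newtons=40,
)

```text
clock: 34.72
position: [0.7064, -0.0878, 0.1837]
tool_rot: [-3.141, 0.002, 3.005]
force: [0.1, -5.6, 5.5]
grip_width: 0.0291
finger_force: 40.4
```

>>> play_rows(
  plan=[
    [[0.44,0,-0.09],[0,0,0],0.6],
    [[0.44,0,-0.06],[0,0,0],0.6],
    [[0.45,0,-0.02],[0,0,0],0.6],
    [[0.45,0,0.01],[0,0,0],0.6],
    [[0.45,0,0.05],[0,0,0],0.6],
    [[0.44,0,0.08],[0,0,0],0.6],
    [[0.43,0,0.12],[0,0,0],0.6],
    [[0.42,0,0.15],[0,0,0],0.6],
    [[0.41,0,0.18],[0,0,0],0.6],
    [[0.39,0,0.22],[0,0,0],0.6],
    [[0.37,0,0.25],[0,0,0],0.6],
    [[0.35,0,0.27],[0,0,0],0.6],
    [[0.33,0,0.3],[0,0,0],0.6],
    [[0.31,0,0.33],[0,0,0],0.6],
    [[0.28,0,0.35],[0,0,0],0.6],
    [[0.25,0,0.37],[0,0,0],0.6],
    [[0.22,0,0.39],[0,0,0],0.6],
    [[0,0,0],[0,0,0],0.6],
  ],
)

```text
clock: 36.98
position: [0.5463, -0.0659, 0.11]
tool_rot: [-3.141, 0.0, 3.005]
force: [-2.0, -6.2, 0.4]
grip_width: 0.0295
finger_force: 41.9
```

>>> play_rows(
  plan=[
    [[0.19,0,0.4],[0,0,0],0.6],
    [[0.16,0,0.42],[0,0,0],0.6],
    [[0.13,0,0.43],[0,0,0],0.6],
    [[0,0,0],[0,0,0],0.6],
    [[0,0,0],[0,0,0],0.6],
  ],
)

```text
clock: 37.6
position: [0.5361, -0.0645, 0.0804]
tool_rot: [-3.141, 0.004, 3.005]
force: [-1.8, -7.2, 20.9]
grip_width: 0.0296
finger_force: 47.3
```

>>> play_rows(
  plan=[
    [[0,0,0],[0,0,0],-0.3],
    [[0,0,0],[0,0,0],-0.3],
    [[0,0,0],[0,0,0],-0.3],
    [[0,0,-0.5],[0,0,0],-0.3],
    [[0,0,-0.9],[0,0,0],-0.3],
    [[0,0,-0.9],[0,0,0],-0.3],
    [[0,0,-0.9],[0,0,0],-0.3],
    [[0,0,-0.9],[0,0,0],-0.3],
    [[0.9,0.9,-0.5],[0,0,0],-0.3],
    [[0.9,0.9,-0.5],[0,0,0],-0.3],
    [[0.5,0.9,-0.5],[0,0,0],-0.3],
    [[0,0.9,-0.5],[0,0,0],-0.3],
    [[0,0.9,0],[0,0,0],-0.3],
    [[0,0.9,0],[0,0,0],-0.3],
    [[0,0,0],[0,0,0],-0.3],
  ],
)

```text
clock: 39.48
position: [0.496, 0.0797, 0.2319]
tool_rot: [3.141, 0.0, 3.008]
force: [-0.4, -0.7, -0.2]
grip_width: 0.0554
finger_force: 0.0
```

```bash
python3 - <<'E'
from h import *
for c in("top","scene"):
    Q=pts(grab_frame(c))
    S=Q[(Q[:,2]>.08)&(Q[:,2]<.12)&(Q[:,0]>.53)&(Q[:,0]<.65)&(Q[:,1]<0)&(Q[:,1]>-.15)]
    w=np.ones(len(S),bool)
    for _ in range(5):
        A=np.c_[S[:,:2],np.ones(len(S))];k=np.linalg.lstsq(A[w],S[w,2],rcond=None)[0];w=abs(S[:,2]-A@k)<.004
    print(c,k.round(4),np.median(S[:,2]),w.sum())
    W=Q[(Q[:,2]>.030)&(Q[:,2]<.046)&(Q[:,0]>.48)&(Q[:,0]<.62)&(Q[:,1]>.24)&(Q[:,1]<.41)]
    if len(W):print("tray",cv2.minAreaRect(W[:,:2].astype(np.float32)*1000))
E
python3 look.py t8 scene
```

```text
top [ 0.0018 -0.0002  0.0926] 0.09370744206709576 2804
tray ((535.736328125, 384.1129150390625), (112.46491241455078, 6.918405532836914), 12.000534057617188)
scene [ 0.0018 -0.0015  0.0912] 0.09236654698032383 1738
tray ((539.6292724609375, 327.3704833984375), (134.18890380859375, 121.17770385742188), 11.318502426147461)
[-0.47  0.3   0.25  1.9  -0.09  0.95  1.25]
```

View pics/t8.png

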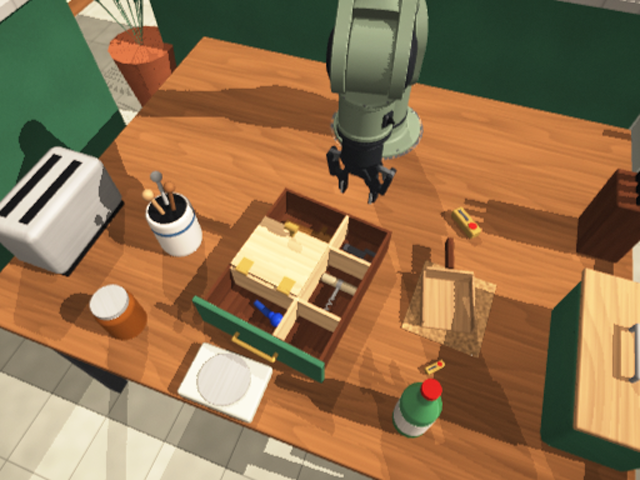

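The picture shows the flap closed flat at (280,258), with a fitted slope near 0. The tray is empty and flat on its mat at (450,300), and the gripper is clear of everything.

```bash
python3 -c "
from workcell import bot
print(bot.job_done())"
```

```text
the job is handed in; nothing more can be done
None
```

I handed the job in at about 40 s: the three corkscrews were tipped into the flap cell, the empty tray is flat back on its mat, and the flap is fully closed; the hand-in returned no verdict.

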